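Set the lantern cap at half-turn

ROBOT

A 6-joint arm with a two-finger parallel gripper is mounted at the origin on the work surface. World frame = base frame: x ahead of the robot, y to its left, z up, the work surface at z = 0. Lengths are in mm, angles in rad, forces in N, time in s.
With the tool pointing down it reaches from about 350 to 875 mm from the base axis. Payload 4.2 kg.
Tool frame: the origin (TCP) lies midway between the tips of the shut fingers; the grasp point (between the pads) lies 19 mm behind it; z points along the fingers, y is the direction in which the jaws open and shut (so a half turn about z gives the same grasp; the last joint's range is limited). The gripper opens to 85 mm and grips with 20 to 120 N. Pads are 22 mm wide; open, the fingers measure 114 mm over their backs; the gripper's body (76 mm by 85 mm) begins 54 mm behind the grasp point. The pads swing forward as they close: fully open they stand 13 mm farther back than shut.
Start: joints at [-1.053, 0.385, 0.008, 0, -1.194, -0.259], TCP at [159.967, -604.16, 202.212] pointing down, gripper open.
Joint ranges: [-3.14, 3.14], [-1.21, 2.06], [-1.07, 1.41], [-3.16, 2.05], [-2.99, -0.16], [-3.1, 3.1]. Speed limits (rad/s): [2.79, 2.79, 3.14, 3.14, 3.14, 3.14].

INTERFACE

Orientations are given as a unit quaternion [x, y, z, w].
In Python, from bench import arm gives the robot as it stands. The module is installed in compiled form; this text tells all that it offers.
- The arm moves only by the tool drive_tool, never from a script. Its argument "moves" is a list that holds one entry, the list of rows, each a list of 7 numbers: the opening, from 0 (shut) to 1 (fully open), then the shift along the tool's x, y, z in m, then the turn, a rotation vector about the tool's x, y, z in rad. In form: [[[hand, dx, dy, dz, wx, wy, wz], ...]]. A call has 1 to 20 rows; each row shifts and turns the pose as measured when the row begins, along the tool's axes as they then stand; what a row does not reach is not made up. A row lasts 1/10 s, in which the tool goes at most 50 mm and 8.59 degrees, less where a joint would pass 70% of its speed; a pose out of reach is approached as far as the arm can. A call with a gripper value outside its range is refused whole. The fingers move at their own pace and stop on an object; the grip force is fixed at half the most. Time passes only in rows, so rows that do not move let the fingers close. It gives the time, the measured TCP pose, the force and the opening at its end, in the units of the state.
- arm.read_state(): the state, without advancing time (a new reading comes with each control period).
- arm.get_image(name): name is "scene" or "top" or "wrist"; returns (picture, depth): 400x640x3 uint8, red, green, blue; 400x640 float32, mm along the optical axis (not along the pixel's ray), 0 where there is no reading.
- arm.camera_params(name): a dict with "fov_y" (degrees; the focal length in pixels is half the picture's height over the tangent of half this angle, whatever the lens; pixels are square), "cx", "cy" (the principal point, pixels), "k1" (the pictures are not rectified: a ray, as slopes to the right and down, at radius r is drawn at 1 + k1 r^2 times it, then the intrinsics apply), "world_from_camera" (4x4, takes a point from camera to world coordinates); the wrist camera has in their place "T_tool_cam" (4x4, takes a point from camera to tool coordinates, whose origin is the TCP and whose axes are the flange's). Camera axes: x right, y down, z forward; pixel columns grow to the right and rows downward; lengths in mm; the calibration is good to about 2 mm. A picture is of the moment at which its call begins: read the wrist's pose just before it. camera_params takes no time and is no camera call.
- arm.job_done(): hands the job in, once; it reports no verdict.
The state is a dict: "clock": time; "joints": joint angles; "joint_vel": joint speeds; "joint_efforts": joint torques, N m; "position": TCP position; "ee_rot": TCP orientation; "contact_force": force on the tool from outside, world axes, zero at the start; "wrist_torque": the same for the moment, N m; "gripper_width": finger opening in mm.
Only numpy, scipy, OpenCV 4.12 (cv2) and the standard library are available. Lean on these libraries where they do the work, as an engineer would, in place of code of your own. Each camera call takes 0.05 s, during which the arm holds its last target.

TASK

The lantern's bayonet cap is in the little drawer: pull the drawer out to its stop and leave it out, then lift the cap out and set it on the lantern, lugs through the two slots, until it sits flat on the rim. Twist it clockwise (seen from above) half of its 80-degree way to the lock, to the airing position at about 40 degrees, without reaching the lock click. Finish while still gripping the cap there (do not let go), and leave the other things on the desk undisturbed.

Things in the scene. Friction and masses are not known exactly. Their poses are not given: they have to be found in the camera images.
- drawer (a joint): how far the drawer is out, m: 0 closed, 0.12 at its stop (it starts 0 to 0.02 out). It pulls along -x of drawer_handle. A light return spring (10 N/m) and stiff brass runners (about 3 N friction) resist the pull; the runners hold it wherever it is left.
- drawer_handle (a point): centre of the drawer's brass bar handle, 52 mm above the desk; moves with the drawer. The bar is 80 mm long (its y), 10 mm thick (x), 12 mm high, and stands 45 mm clear of the drawer front; two 7 mm stems 36 mm either side of the centre leave the middle 60 mm free behind it. x points into the case, z up.
- drawer_case: dark wooden case of the one drawer, fixed: 170 mm wide, 80 mm high, 176 mm deep. x points into it; origin on the desk, in front of it: drawer front shut at x = 100 mm. Drawer inside: 136 mm wide, 134 mm long, floor 12 mm above the desk, front panel top 70 mm, side walls 50 mm. The cap stands in it 150 to 163 mm from the origin along x, within 20 mm of the middle line, hidden by the case top until pulled out.
- cap_center (a point): centre of the loose tin cap, 0.12 kg, upright, half-way up its 55 mm. Heights from its underside: round spigot 49 mm across, 0 to 20 mm, tapered foot; two opposite lugs 10 mm wide along the cap's x, 64 mm over their tips, 6 to 12 mm; disc 66 mm across, 20 to 25 mm; grip fin on top, 25 to 55 mm. z up; a half turn about z gives the same cap.
- cap_fin (a point): centre of the cap's upright grip fin, 40 mm above the cap's underside: 44 mm long along x (in line with the lugs), 12 mm thick (y), 30 mm high; clear to 15 mm below this point, where the disc begins. In the drawer its x lies within 0.35 rad of the case's x.
- mouth (a point): centre of the lantern's open mouth in the plane of the rim, 135 mm above the desk; z up. The rim, 76 mm across, has a bore 53 mm across, 6 mm thick, with two opposite slots 17 mm wide on the x axis (either way round) for the lugs, and a round channel below. Seated, the cap's disc lies on the rim, cap_center 5.5 mm above this point.
- lantern: round tin lantern, fixed, origin under its centre, x along its slots. With its lugs in the slots the cap turns only clockwise seen from above (negative about z), from 0 degrees; nothing but light sliding friction resists until a sprung ball at about 50 degrees, and it locks with a click at 80 degrees.
- magnifier: bystander: silvered magnifier lying flat, lens 79 mm across, handle 85 mm; origin under the lens centre
- dish: bystander: blue ceramic dish 110 mm across, 28 mm high, with cardboard edge pieces; origin under its centre
- corner_block: bystander: L-shaped beech block, 60 by 60 by 40 mm; origin under one leg
- pencil_cup: bystander: empty terracotta cup, 72 mm across, 95 mm high; origin under its centre
- glue_jar: bystander: small amber jar with a white cap, 50 mm across, 75 mm high; origin under its centre
- sort_tray: bystander: wooden tray with four compartments, 150 by 100 by 25 mm; origin under its centre
Things that resemble listed ones, but are neither listed nor needed, are in the scene too. What is shaped like the lantern but pink or purple is not meant.

How it is judged:
By the outcome, as a careful person would: the job done as asked, in the order asked, and still so for the second after the job is handed in, while the arm keeps its last pose, push and grip.
It also fails if it takes over 58 s, if anything falls off the work surface, if the arm or the gripper's body presses on something with over 40 N, if the wrist force passes 120 N, or if a joint passes its speed limit or range.

## Working session

There is one attempt and no reset: what is moved stays moved. The work goes in short steps, Python scripts to look and compute and a tool call to move; the robot and the scene stay as the last step left them, time stands still between calls to the robot, and variables do not carry over. Pictures are saved under pics/ and viewed, and the job is handed in when it is done.

Besides the shell and the picture viewer there is one more tool, called after "Request:" as a command line: name --argument value ..., lists and objects as JSON in quotes. drive_tool: Moves the arm, as the interface text tells. Its arguments: {"type":"object","properties":{"moves":{"type":"array","items":{"type":"array","items":{"type":"array","items":{"type":"number"}}}}},"required":["moves"]}

```bash
mkdir -p pics; cat > h.py <<'E'
import numpy as np, cv2
from bench import arm
from scipy.spatial.transform import Rotation as R
def K(p,H=400):
    f=H/2/np.tan(np.radians(p['fov_y'])/2); return f
def ray(p,u,v,T=None):
    f=K(p); xd=np.array([(u-p['cx'])/f,(v-p['cy'])/f]); x=xd.copy()
    for _ in range(20): x=xd/(1+p['k1']*(x@x))
    T=np.array(p['world_from_camera']) if T is None else T
    return T[:3,3], T[:3,:3]@np.array([x[0],x[1],1.0])
def onplane(p,u,v,z,T=None):
    o,d=ray(p,u,v,T); return o+d*(z-o[2])/d[2]
def atdepth(p,u,v,dep,T=None):
    o,d=ray(p,u,v,T); return o+d*dep
def tool():
    s=arm.read_state(); T=np.eye(4); T[:3,:3]=R.from_quat(s['ee_rot']).as_matrix(); T[:3,3]=s['position']; return T,s
def grab(name,fn):
    T,s=tool(); im,d=arm.get_image(name); p=arm.camera_params(name)
    Tc=T@np.array(p['T_tool_cam']) if name=='wrist' else np.array(p['world_from_camera'])
    cv2.imwrite('pics/'+fn+'.png',im[:,:,::-1]); np.savez('pics/'+fn+'.npz',im=im,d=d,T=Tc,tool=T)
    return im,d,p,Tc
def load(fn):
    z=np.load('pics/'+fn+'.npz'); return z['im'],z['d'],z['T']
E
python3 - <<'E'
from h import *
np.set_printoptions(precision=3,suppress=True)
for n in ['scene','top','wrist']:
    im,d,p,T=grab(n,n+'0'); print(n,{k:v for k,v in p.items()if k[0]!='T' and k[0]!='w'}); print(T)
s=arm.read_state(); print(s)
E
```

```text
scene {'fov_y': 53.60606773452929, 'cx': 312.43285724612826, 'cy': 198.1736139201707, 'k1': 0.0017906065672991074}
[[  -0.083    0.616   -0.783 1448.896]
 [   0.997    0.057   -0.061   63.187]
 [   0.007   -0.786   -0.619  836.306]
 [   0.       0.       0.       1.   ]]
top {'fov_y': 49.45589845382909, 'cx': 319.37411771654666, 'cy': 207.61852688434956, 'k1': -0.09456004185773208}
[[  -0.01    -0.987    0.158  343.33 ]
 [  -1.       0.011    0.008    9.224]
 [  -0.01    -0.158   -0.987 1487.712]
 [   0.       0.       0.       1.   ]]
wrist {'fov_y': 58.422840347357244, 'cx': 320.0458319204663, 'cy': 198.13146823833767, 'k1': 0.002811034418990334}
[[  -0.257    0.922    0.29    84.442]
 [   0.966    0.245    0.078 -623.199]
 [   0.001    0.3     -0.954  373.795]
 [   0.       0.       0.       1.   ]]
{'clock': 0.15, 'joints': array([-1.053,  0.385,  0.007, -0.   , -1.194, -0.259]), 'joint_vel': array([ 0.002, -0.004,  0.004,  0.001, -0.001,  0.002]), 'joint_efforts': array([  0.002, -39.268,  18.858,   4.189,  -0.003,  -0.   ]), 'position': array([ 159.824, -603.729,  201.393]), 'ee_rot': array([-0.129,  0.992,  0.001, -0.   ]), 'contact_force': array([-0.151, -0.407, -0.183]), 'wrist_torque': array([ 0.026, -0.038, -0.006]), 'gripper_width': 85.67295736984734}
```

View pics/scene0.png

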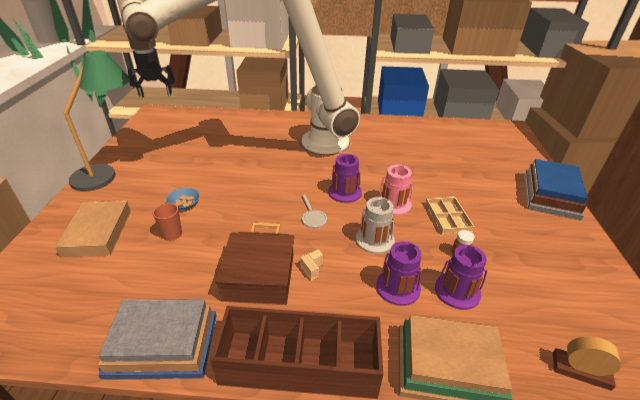

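View pics/top0.png

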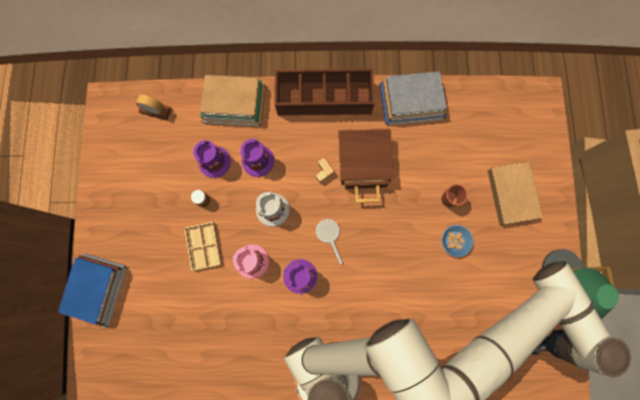

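View pics/wrist0.png

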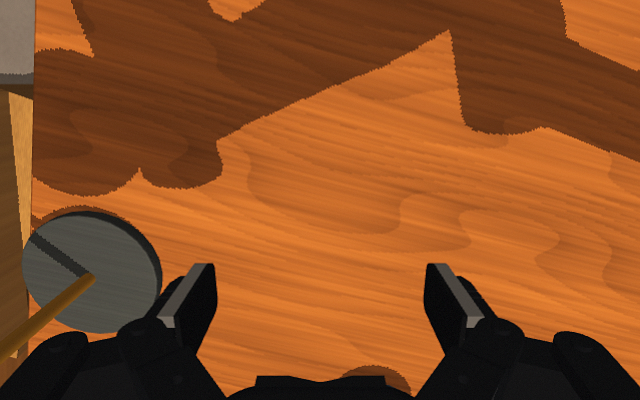

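The scene camera shows the dark case at (258,265) with its brass handle at (265,228). Five things are lantern-shaped: purple (346,178), (402,272), (465,275), pink (397,188) and grey/tin (377,222). Only the grey one fits, since pink and purple are excluded. I'll confirm that in an enlarged crop and measure.

```bash
python3 - <<'E'
from h import *
np.set_printoptions(precision=1,suppress=True)
im,d,T=load('top0'); im2,d2,T2=load('scene0')
a=cv2.resize(im[170:240,240:310],None,fx=5.5,fy=5.5,interpolation=cv2.INTER_CUBIC)
b=cv2.resize(im2[185:255,342:412],None,fx=5.5,fy=5.5,interpolation=cv2.INTER_CUBIC)
cv2.imwrite('pics/lant0.png',np.hstack([a,b])[:,:,::-1])
c=cv2.resize(im[125:215,330:405],None,fx=5,fy=5,interpolation=cv2.INTER_CUBIC)
e=cv2.resize(im2[215:305,215:300],None,fx=5,fy=5,interpolation=cv2.INTER_CUBIC)
cv2.imwrite('pics/case0.png',np.hstack([c,e])[:,:,::-1])
for n,(dd,TT) in {'top':(d,T),'scene':(d2,T2)}.items():
    p=arm.camera_params(n)
    P=np.array([[atdepth(p,u,v,dd[v,u],TT) for u in range(640)] for v in range(400)])
    np.save(f'pics/P_{n}.npy',P)
    m=(dd>0)&(P[:,:,2]>125)&(P[:,:,2]<150)
    img=im if n=='top' else im2
    l=np.zeros_like(m)
    if n=='top': l[180:235,245:300]=1
    else: l[190:250,350:400]=1
    q=P[m&l]; print(n,len(q),q.mean(0),q.min(0),q.max(0))
    # case top
    mm=(dd>0)&(abs(P[:,:,2]-80)<6); l=np.zeros_like(m)
    if n=='top': l[120:190,330:400]=1
    else: l[225:300,210:300]=1
    q=P[mm&l]; r=cv2.minAreaRect(q[:,:2].astype(np.float32)); print('case',len(q),r,q[:,2].mean()); print(cv2.boxPoints(r))
    hsv=cv2.cvtColor(img,cv2.COLOR_RGB2HSV); l=np.zeros_like(m)
    if n=='top': l[180:212,345:392]=1
    else: l[216:240,240:290]=1
    br=l&(abs(P[:,:,2]-55)<8)
    q=P[br]; print('handle',len(q)); 
    if len(q): print(q.mean(0),cv2.minAreaRect(q[:,:2].astype(np.float32)))
E
```

```text
top 219 [575.5 184.3 134.8] [537.1 148.1 125.1] [615.3 222.4 144.1]
case 2556 ((742.7689208984375, -136.4949951171875), (193.3556365966797, 179.23892211914062), 1.3219685554504395) 80.22160978783204
[[ 644.   -49.1]
 [ 648.2 -228.3]
 [ 841.5 -223.9]
 [ 837.4  -44.7]]
handle 173
[ 619.1 -136.9   56.1] ((627.4549560546875, -138.0201416015625), (73.40998077392578, 144.05020141601562), 0.8971260190010071)
scene 318 [602.9 189.  132.7] [535.7 146.9 125.1] [746.  226.2 138.3]
case 3496 ((748.4664916992188, -135.62661743164062), (181.47520446777344, 178.59393310546875), 1.3351610898971558) 79.09845646412954
[[ 655.7  -48.5]
 [ 659.8 -227. ]
 [ 841.3 -222.8]
 [ 837.1  -44.2]]
handle 157
[ 604.2 -138.9   54.9] ((610.7393188476562, -138.81271362304688), (44.83441162109375, 79.49937438964844), 3.8873391151428223)
```

```bash
ls pics
```

```text
P_scene.npy
P_top.npy
case0.png
lant0.png
scene0.npz
scene0.png
top0.npz
top0.png
wrist0.npz
wrist0.png
```

View pics/lant0.png

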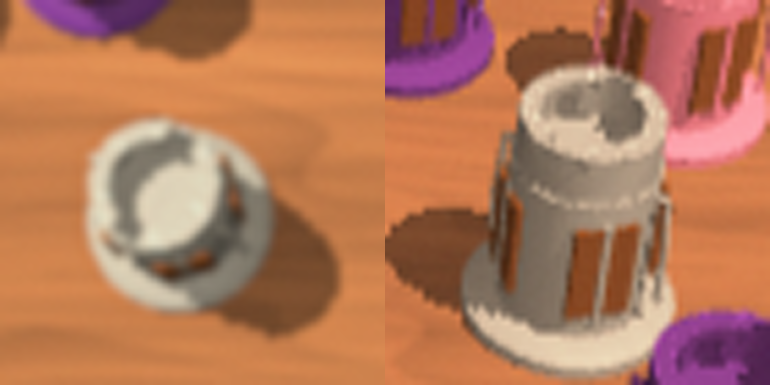

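View pics/case0.png

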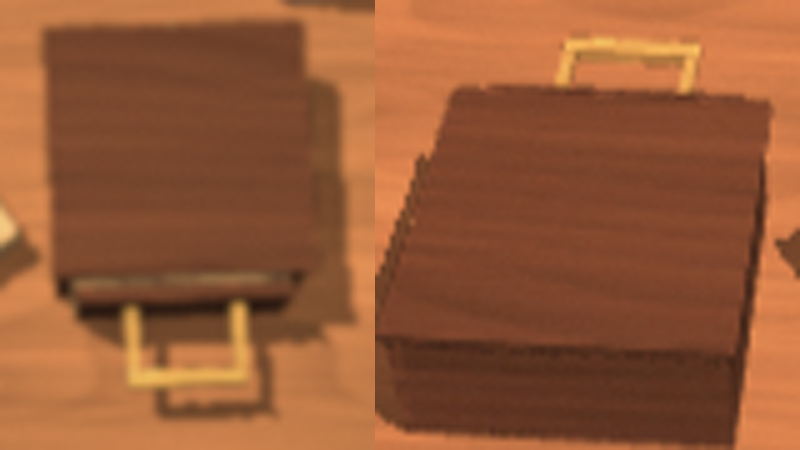

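The crop confirms the grey tin lantern, with its slotted mouth at top (271,205) and scene (377,205). The brass handle bar is visible in both views. Next I'll measure the handle by colour.

```bash
cat >> h.py <<'E'
def plan(pos,yaw_deg=None):
    """deltas to a tool-down pose; yaw = heading of tool x"""
    T,s=tool(); x=T[:3,0]; y0=np.degrees(np.arctan2(x[1],x[0]))
    print('pos',T[:3,3].round(1),'yaw',y0.round(2),'tilt z',T[:3,2].round(4),'q',np.round(s['joints'],2),'w',round(s['gripper_width'],1),'clk',round(s['clock'],2),'F',np.round(s['contact_force'],1))
    d=np.array(pos)-T[:3,3]; print('tool delta now mm',(T[:3,:3].T@d).round(1))
    if yaw_deg is not None:
        a=np.radians(yaw_deg); Rt=np.array([[np.cos(a),np.sin(a),0],[np.sin(a),-np.cos(a),0],[0,0,-1]])
        print('after turn delta mm',(Rt.T@d).round(1),'rotvec tool',R.from_matrix(T[:3,:3].T@Rt).as_rotvec().round(4))
E
python3 - <<'E'
from h import *
np.set_printoptions(precision=1,suppress=True)
for n,(u0,u1,v0,v1) in {'top':(340,395,175,215),'scene':(235,295,215,242)}.items():
    im,d,T=load(n+'0'); p=arm.camera_params(n)
    h=cv2.cvtColor(im,cv2.COLOR_RGB2HSV); m=np.zeros((400,640),bool)
    hs=h[v0:v1,u0:u1]; mm=(hs[...,0]>16)&(hs[...,0]<32)&(hs[...,1]>110)&(hs[...,2]>110)
    m[v0:v1,u0:u1]=mm
    vs,us=np.nonzero(m)
    Q=np.array([onplane(p,u,v,58,T) for u,v in zip(us,vs)])
    x0=Q[:,0].min(); f=Q[Q[:,0]<x0+12]
    print(n,len(Q),Q.min(0),Q.max(0)); print('bar',f.mean(0),cv2.minAreaRect(f[:,:2].astype(np.float32)),'slope deg x vs y',np.degrees(np.polyfit(f[:,1],f[:,0],1)[0]))
plan([560,-137,200],-90)
E
```

```text
top 117 [ 589.3 -179.8   58. ] [646.8 -98.8  58. ]
bar [ 596.1 -135.9   58. ] ((594.21630859375, -138.09640502929688), (73.7657699584961, 10.183394432067871), 89.36795043945312) slope deg x vs y -0.44773673446057854
scene 54 [ 594.7 -176.3   58. ] [627.3 -99.9  58. ]
bar [ 598.  -134.5   58. ] ((598.2669677734375, -138.1023406982422), (6.8642449378967285, 76.44337463378906), 0.1940702497959137) slope deg x vs y -0.24147343846807312
pos [ 159.8 -603.7  201.4] yaw -165.18 tilt z [-0.  0. -1.] q [-1.1  0.4  0.  -0.  -1.2 -0.3] w 85.7 clk 0.15 F [-0.2 -0.4 -0.2]
tool delta now mm [-506.2  348.9    1.9]
after turn delta mm [-466.7 -400.2    1.4] rotvec tool [ 0.   0.  -1.3]
```

Request:
drive_tool --moves '[[[0.5, 0, 0, 0, 0, 0, -0.146], [0.5, 0, 0, 0, 0, 0, -0.146], [0.5, 0, 0, 0, 0, 0, -0.146], [0.5, 0, 0, 0, 0, 0, -0.146], [0.5, 0, 0, 0, 0, 0, -0.146], [0.5, 0, 0, 0, 0, 0, -0.146], [0.5, 0, 0, 0, 0, 0, -0.146], [0.5, 0, 0, 0, 0, 0, -0.146], [0.5, 0, 0, 0, 0, 0, -0.146]]]'

```text
clock: 1.05
position: [159.1, -601.2, 196.8]
ee_rot: [0.721, -0.693, -0.005, -0.003]
contact_force: [0.2, -0.7, 0.0]
gripper_width: 42.6
```

```bash
python3 - <<'E'
from h import *
plan([596,-138,180],-90)
E
```

```text
pos [ 159.1 -601.2  196.8] yaw -87.74 tilt z [-0.0032  0.0101 -0.9999] q [-1.05  0.39  0.   -0.   -1.19  1.09] w 42.6 clk 1.05 F [ 0.2 -0.7  0. ]
tool delta now mm [-445.4 -454.9   20.1]
after turn delta mm [-463.2 -436.9   16.8] rotvec tool [0.003  0.0102 0.0395]
```

Request:
drive_tool --moves '[[[0.5, -0.035, -0.035, 0.001, 0, 0.001, 0.003], [0.5, -0.035, -0.035, 0.001, 0, 0.001, 0.003], [0.5, -0.035, -0.035, 0.001, 0, 0.001, 0.003], [0.5, -0.035, -0.035, 0.001, 0, 0.001, 0.003], [0.5, -0.035, -0.035, 0.001, 0, 0.001, 0.003], [0.5, -0.035, -0.035, 0.001, 0, 0.001, 0.003], [0.5, -0.035, -0.035, 0.001, 0, 0.001, 0.003], [0.5, -0.035, -0.035, 0.001, 0, 0.001, 0.003], [0.5, -0.035, -0.035, 0.001, 0, 0.001, 0.003], [0.5, -0.035, -0.035, 0.001, 0, 0.001, 0.003], [0.5, -0.035, -0.035, 0.001, 0, 0, 0.003], [0.5, -0.035, -0.035, 0.001, 0, 0, 0.003]]]'

```text
clock: 2.25
position: [570.6, -167.6, 181.8]
ee_rot: [-0.705, 0.709, 0.003, -0.001]
contact_force: [1.3, -1.4, -0.3]
gripper_width: 42.7
```

```bash
python3 - <<'E'
from h import *
plan([596,-138,180],-90)
grab('wrist','w1')
E
```

```text
pos [ 570.6 -167.6  181.8] yaw -90.34 tilt z [-0.0064  0.0028 -1.    ] q [-0.02  0.35 -0.09 -0.   -1.13  0.01] w 42.7 clk 2.25 F [ 1.3 -1.4 -0.3]
tool delta now mm [-29.7 -25.2   1.8]
after turn delta mm [-29.6 -25.4   1.8] rotvec tool [ 0.0064  0.0028 -0.0059]
```

View pics/w1.png

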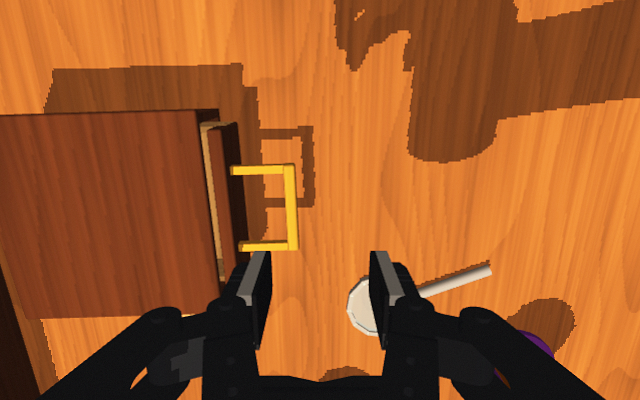

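The wrist view shows the drawer slightly out and the brass bar from (291,165) to (294,248). The magnifier lies at (370,305).

```bash
cat >> h.py <<'E'
def brass(fn,roi,z=58):
    im,d,T=load(fn); p=arm.camera_params('wrist'); u0,u1,v0,v1=roi
    h=cv2.cvtColor(im,cv2.COLOR_RGB2HSV)[v0:v1,u0:u1]; mm=(h[...,0]>20)&(h[...,0]<32)&(h[...,1]>150)&(h[...,2]>130)
    vs,us=np.nonzero(mm); 
    Q=np.array([onplane(p,u+u0,v+v0,z,T) for u,v in zip(us,vs)])
    D=np.array([atdepth(p,u+u0,v+v0,d[v+v0,u+u0],T) for u,v in zip(us,vs)])
    return Q,D
E
python3 - <<'E'
from h import *
np.set_printoptions(precision=1,suppress=True)
Q,D=brass('w1',(220,310,150,256))
for A in (Q,D):
    x0=np.percentile(A[:,0],1); f=A[A[:,0]<x0+11]
    print(A.min(0),A.max(0),f.mean(0),f.min(0),f.max(0),np.degrees(np.polyfit(f[:,1],f[:,0],1)[0]))
    tp=D[D[:,2]>55]
print('top',cv2.minAreaRect(tp[tp[:,0]<615][:,:2].astype(np.float32)),tp[:,2].mean())
im,d,T=load('w1');p=arm.camera_params('wrist')
C=np.array([atdepth(p,u,v,d[v,u],T) for v in range(112,310,2) for u in range(5,225,2)])
t=C[abs(C[:,2]-80)<4]; print('case',cv2.minAreaRect(t[:,:2].astype(np.float32)),t.min(0),t.max(0))
e=t; 
for y in range(-220,-60,20):
    k=t[abs(t[:,1]-y)<4]; print(y,k[:,0].min())
E
```

```text
[ 590.6 -179.3   58. ] [ 641.6 -101.3   58. ] [ 595.2 -141.4   58. ] [ 590.6 -179.2   58. ] [ 601.7 -102.1   58. ] -0.8283554737014449
[ 570.5 -244.8   54.9] [ 641.9 -100.3  354.2] [ 595.  -142.1   60.4] [ 570.5 -244.8   55.8] [ 601.8 -101.2  354.2] 0.6807199333200926
top ((597.923583984375, -173.64376831054688), (148.69505310058594, 34.136390686035156), 81.87905883789062) 58.75686260992815
case ((744.9607543945312, -140.71139526367188), (170.4283905029297, 176.65908813476562), 89.8281478881836) [ 656.8 -225.9   76. ] [833.5 -55.3  83.1]
-220 661.5713097081796
-200 659.9298486310051
-180 659.6027918707334
-160 659.4707152416282
-140 658.83772836501
-120 658.355198906881
-100 657.6745011434342
-80 657.3151072624864
```

```bash
python3 - <<'E'
from h import *
plan([595.5,-140,34],-89.1)
E
```

```text
pos [ 575.9 -163.5  181. ] yaw -90.05 tilt z [-0.0031  0.003  -1.    ] q [-0.01  0.36 -0.09 -0.   -1.13  0.01] w 42.8 clk 2.3 F [4.5 1.6 0.8]
tool delta now mm [-23.  -20.1 147. ]
after turn delta mm [-23.1 -20.  147. ] rotvec tool [ 0.0031  0.003  -0.0165]
```

Request:
drive_tool --moves '[[[0.5, -0.012, -0.011, 0.035, 0.002, 0.002, -0.008], [0.5, -0.01, -0.009, 0.03, 0.001, 0.001, -0.008], [0.5, 0, 0, 0, 0, 0, 0], [0.5, 0, 0, 0, 0, 0, 0]]]'

```text
clock: 2.7
position: [599.2, -137.2, 114.0]
ee_rot: [0.715, -0.699, 0.001, -0.0]
contact_force: [0.4, -0.7, 0.2]
gripper_width: 42.5
```

```bash
python3 - <<'E'
from h import *
np.set_printoptions(precision=1,suppress=True)
plan([595.5,-140,34],-89.1)
grab('wrist','w2')
plan([595.5,-140,34],-89.1)
E
```

```text
pos [ 599.2 -137.2  114. ] yaw -88.74 tilt z [ 0. -0. -1.] q [ 0.   0.4 -0.1  0.  -1.  -0. ] w 42.5 clk 2.7 F [ 0.4 -0.7  0.2]
tool delta now mm [ 2.7  3.8 80. ]
after turn delta mm [ 2.8  3.7 80. ] rotvec tool [-0. -0.  0.]
pos [ 598.8 -137.2  113.8] yaw -88.78 tilt z [ 0. -0. -1.] q [ 0.   0.4 -0.1  0.  -1.  -0. ] w 42.9 clk 2.75 F [ 0.6 -0.3 -0.9]
tool delta now mm [ 2.7  3.4 79.8]
after turn delta mm [ 2.8  3.4 79.8] rotvec tool [-0. -0.  0.]
```

View pics/w2.png

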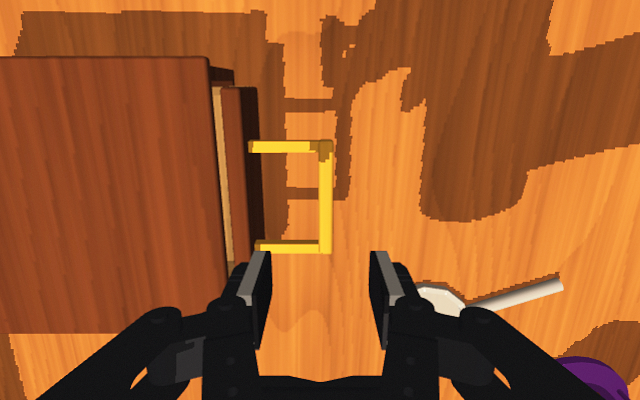

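The bar is now centred between the fingers at (326,197) and the arm is settled. I'll remeasure from here.

```bash
python3 - <<'E'
from h import *
np.set_printoptions(precision=1,suppress=True)
Q,D=brass('w2',(240,340,130,256))
x0=np.percentile(Q[:,0],2); f=Q[Q[:,0]<x0+9]
print(Q.min(0),Q.max(0),f.mean(0),np.degrees(np.polyfit(f[:,1],f[:,0],1)[0]))
print(np.percentile(Q[:,:2],[1,99],axis=0))
E
```

```text
[ 590.3 -179.3   58. ] [ 642.1 -101.    58. ] [ 594.7 -135.7   58. ] -0.6652802650044811
[[ 590.8 -179. ]
 [ 640.7 -101.7]]
```

Request:
drive_tool --moves '[[[0.5, 0.002, 0.003, 0.02, 0, 0, 0], [0.5, 0.001, 0.001, 0.025, 0, 0, 0], [0.5, 0, 0, 0.025, 0, 0, 0], [0.5, 0, 0, 0.008, 0, 0, 0], [0.5, 0, 0, 0, 0, 0, 0], [0, 0, 0, 0, 0, 0, 0], [0, 0, 0, 0, 0, 0, 0], [0, 0, 0, 0, 0, 0, 0], [0, 0, 0, 0, 0, 0, 0]]]'

```text
clock: 3.65
position: [602.1, -145.7, 48.9]
ee_rot: [0.713, -0.701, 0.01, -0.008]
contact_force: [0.7, -0.1, 0.3]
gripper_width: -0.0
```

```bash
python3 - <<'E'
from h import *
plan([475,-142.5,34],-89.1)
E
```

```text
pos [ 602.1 -145.7   48.9] yaw -89.03 tilt z [ 0.0256 -0.0025 -0.9997] q [ 0.03  0.51 -0.22  0.   -0.82 -0.01] w -0.0 clk 3.65 F [ 0.7 -0.1  0.3]
tool delta now mm [ -5.4 127.4  11.6]
after turn delta mm [ -5.2 127.   14.9] rotvec tool [-0.0256 -0.003   0.0012]
```

```bash
python3 - <<'E'
from h import *
grab('wrist','w3'); grab('scene','s3')
im,_,_=load('s3'); cv2.imwrite('pics/s3c.png',cv2.resize(im[140:300,180:340],None,fx=3.5,fy=3.5)[:,:,::-1])
plan([475,-142.5,34],-89.1)
E
```

```text
pos [ 602.  -145.6   48.6] yaw -89.02 tilt z [ 0.0252 -0.0025 -0.9997] q [ 0.03  0.51 -0.22  0.   -0.82 -0.01] w -0.0 clk 3.75 F [ 0.1 -0.2 -0.1]
tool delta now mm [ -5.3 127.2  11.3]
after turn delta mm [ -5.1 126.9  14.6] rotvec tool [-0.0252 -0.0029  0.0014]
```

View pics/w3.png

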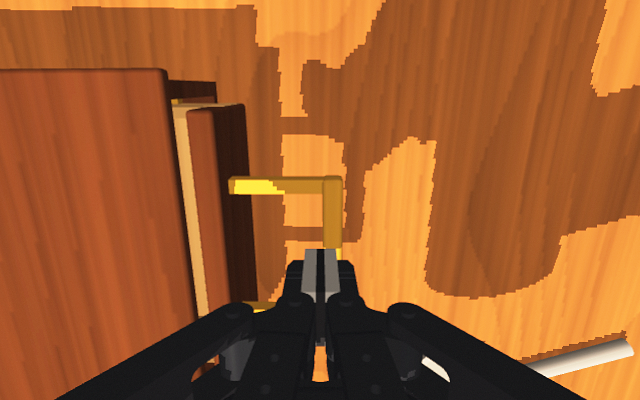

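View pics/s3c.png

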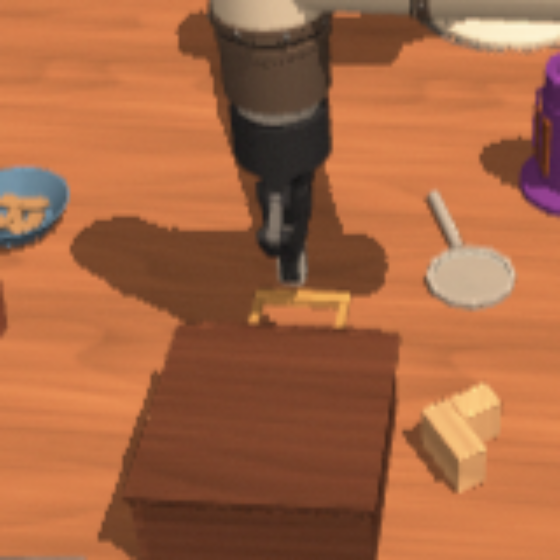

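```bash
python3 - <<'E'
from h import *
np.set_printoptions(precision=1,suppress=True)
im,d,T=load('w3'); p=arm.camera_params('wrist')
for u,v in [(333,190),(333,200),(333,215),(333,230),(326,200),(341,200),(322,255),(310,270),(336,270),(230,185),(222,110),(200,150)]:
    print(u,v,im[v,u],d[v,u],atdepth(p,u,v,d[v,u],T),onplane(p,u,v,58,T))
E
```

```text
333 190 [192 129  37] 168.51228 [ 595.2 -175.5   59.5] [ 595.2 -175.1   58. ]
333 200 [195 129  38] 170.13057 [ 595.1 -170.5   59.3] [ 595.  -170.1   58. ]
333 215 [195 129  38] 173.29175 [ 594.8 -162.6   58.5] [ 594.8 -162.4   58. ]
333 230 [194 128  37] 175.05275 [ 594.6 -155.    59. ] [ 594.6 -154.6   58. ]
326 200 [196 130  39] 170.4677 [ 598.4 -170.3   59.1] [ 598.4 -170.    58. ]
341 200 [176 117  36] 171.80936 [ 591.2 -170.1   57.6] [ 591.2 -170.2   58. ]
322 255 [21 20 22] 146.6909 [ 599.4 -156.    88.5] [ 599.7 -140.8   58. ]
310 270 [117 108  99] 134.14424 [ 603.7 -156.2  101.7] [ 605.7 -132.2   58. ]
336 270 [118 109 100] 135.01962 [ 593.9 -155.9  100.7] [ 592.4 -132.6   58. ]
230 185 [201 135  40] 172.98337 [ 645.  -175.6   55.7] [ 644.3 -176.3   58. ]
222 110 [53 28 16] 161.80913 [ 646.4 -210.9   56.4] [ 645.9 -211.    58. ]
200 150 [154  76  37] 152.79633 [ 652.7 -195.1   70.9] [ 657.3 -192.8   58. ]
```

```bash
python3 - <<'E'
from h import *
np.set_printoptions(precision=1,suppress=True)
p=arm.camera_params('wrist'); Tt=np.array(p['T_tool_cam']); print(Tt)
f=K(p)
for q in [(0,0,0),(0,0,-19),(11,0,0),(11,0,-19),(0,0,-40)]:
    c=np.linalg.inv(Tt)@np.array([*q,1]); print(q,c[:3],p['cx']+f*c[0]/c[2],p['cy']+f*c[1]/c[2])
im,d,T=load('w3'); tl=np.load('pics/w3.npz')['tool']
pts=[]
for v in range(245,330,3):
    for u in (308,312,330,334):
        P=atdepth(p,u,v,d[v,u],T); t=np.linalg.inv(tl)@np.append(P,1)
        if u==312:print(v,u,d[v,u],t[:3],P)
E
```

```text
[[   0.    -1.    -0.3   76.7]
 [   1.     0.     0.     0.7]
 [  -0.    -0.3    1.  -172.6]
 [   0.     0.     0.     1. ]]
(0, 0, 0) [ -1.1  21.3 187.7] 318.0120517538504 238.71277032026453
(0, 0, -19) [ -1.   27.  169.6] 317.84316276560634 255.10484736263044
(11, 0, 0) [ -1.1  10.8 184.4] 318.0071104641616 219.087421296651
(11, 0, -19) [ -1.   16.5 166.2] 317.8343219687249 233.66654658503307
(0, 0, -40) [ -1.   33.3 149.5] 317.60887125036015 277.8447820867184
245 312 241.25352 [-26.   -4.3  48. ] [ 607.1 -119.8    0.9]
248 312 239.57779 [-27.2  -4.2  45.9] [ 607.  -118.5    3. ]
251 312 149.38614 [ 10.8  -2.4 -36.7] [ 603.7 -156.3   85.7]
254 312 147.74017 [ 10.3  -2.3 -38.6] [ 603.6 -155.8   87.5]
257 312 143.10822 [ 11.2  -2.2 -43.2] [ 603.4 -156.8   92.1]
260 312 142.55754 [ 10.4  -2.2 -44. ] [ 603.3 -155.9   93. ]
263 312 140.63235 [ 10.1  -2.2 -46.1] [ 603.2 -155.6   95. ]
266 312 136.69681 [ 10.9  -2.1 -50. ] [ 603.1 -156.4   98.9]
269 312 135.38588 [ 10.4  -2.1 -51.5] [ 603.  -155.9  100.4]
272 312 133.21638 [ 10.4  -2.  -53.8] [ 602.9 -155.9  102.7]
275 312 131.25455 [ 10.
[... 440 characters left out ...]
68.1] [ 602.2 -154.9  117. ]
299 312 113.63175 [ 12.   -1.6 -73.8] [ 602.  -157.5  122.7]
302 312 112.48355 [ 11.8  -1.6 -75.1] [ 601.9 -157.2  124. ]
305 312 111.41378 [ 11.5  -1.5 -76.3] [ 601.9 -156.9  125.2]
308 312 110.728935 [ 11.   -1.5 -77.2] [ 601.8 -156.5  126.1]
311 312 108.47531 [ 11.5  -1.5 -79.4] [ 601.7 -156.9  128.3]
314 312 106.7915 [ 11.6  -1.5 -81.1] [ 601.7 -157.1  130. ]
317 312 107.37193 [ 10.4  -1.5 -80.9] [ 601.6 -155.9  129.8]
320 312 107.932625 [  9.2  -1.5 -80.7] [ 601.6 -154.7  129.6]
323 312 107.213104 [  8.8  -1.5 -81.6] [ 601.6 -154.2  130.5]
326 312 106.7662 [  8.2  -1.4 -82.2] [ 601.6 -153.7  131.1]
329 312 112.85682 [  3.4  -1.6 -77.4] [ 601.7 -148.9  126.2]
```

```bash
python3 - <<'E'
from h import *
np.set_printoptions(precision=1,suppress=True)
p=arm.camera_params('scene'); im,d,T=load('s3')
for v in range(200,234,2): 
    u=263; print(v,im[v,u],atdepth(p,u,v,d[v,u],T))
E
```

```text
200 [30 28 28] [ 632.9 -132.6  175.8]
202 [28 29 25] [ 628.8 -134.1  165.5]
204 [51 47 44] [ 614.4 -138.1  146.6]
206 [51 46 42] [ 643.8 -131.5  164. ]
208 [36 34 31] [ 653.1 -129.7  164.9]
210 [33 30 29] [ 652.3 -130.4  157.3]
212 [27 25 26] [ 643.5 -133.   142.7]
214 [33 30 27] [ 614.7 -140.6  110.4]
216 [40 38 35] [ 613.2 -141.5  101.6]
218 [40 37 34] [ 613.6 -141.9   94.5]
220 [80 67 57] [ 617.  -141.6   89.9]
222 [121  75  44] [ 525.6 -164.7   -0.6]
224 [148 102  53] [ 596.7 -147.7   55.9]
226 [163 110  57] [ 600.3 -147.4   51.3]
228 [216 127  77] [ 552.  -160.    -1.8]
230 [210 123  75] [ 562.2 -158.1   -0.7]
232 [184 107  65] [ 571.2 -156.4   -0.7]
```

Both the wrist depth and the scene depth put the real fingertips about 36 mm behind the reported TCP: tips at z≈86 with the TCP reading 49. The jaws therefore closed above the bar, and nothing was touched. I'll allow for that offset, reopen, correct the tilt and go down again.

Request:
drive_tool --moves '[[[0.5, 0, 0, 0, -0.025, -0.003, 0.001], [0.5, -0.002, 0.003, 0, 0, 0, 0], [0.5, 0, 0, 0, 0, 0, 0], [0.5, 0, 0, 0, 0, 0, 0]]]'

```text
clock: 4.15
position: [598.3, -143.1, 48.8]
ee_rot: [0.713, -0.701, -0.0, -0.0]
contact_force: [0.4, 0.5, -0.6]
gripper_width: 42.7
```

```bash
python3 - <<'E'
from h import *
plan([595.3,-140.2,-1],-89.1)
E
```

```text
pos [ 598.3 -143.1   48.8] yaw -89.07 tilt z [ 0.e+00  4.e-04 -1.e+00] q [ 0.03  0.51 -0.21 -0.   -0.85 -0.01] w 42.7 clk 4.15 F [ 0.4  0.5 -0.6]
tool delta now mm [-2.9  3.  49.8]
after turn delta mm [-2.9  3.  49.8] rotvec tool [-0.      0.0004  0.0006]
```

Smaller steps keep the drift down.

Request:
drive_tool --moves '[[[0.5, -0.003, 0.003, 0, 0, 0, 0], [0.5, 0, 0, 0.012, 0, 0, 0], [0.5, 0, 0, 0.012, 0, 0, 0], [0.5, 0, 0, 0.012, 0, 0, 0], [0.5, 0, 0, 0, 0, 0, 0]]]'

```text
clock: 4.65
position: [593.6, -139.6, 9.0]
ee_rot: [0.713, -0.701, -0.001, 0.0]
contact_force: [-0.6, -0.4, -0.7]
gripper_width: 42.6
```

```bash
python3 - <<'E'
from h import *
plan([595.3,-140.2,-1],-89.1)
E
```

```text
pos [ 593.6 -139.6    9. ] yaw -89.07 tilt z [-1.5e-03  7.0e-04 -1.0e+00] q [ 0.03  0.55 -0.25 -0.   -0.76 -0.02] w 42.6 clk 4.65 F [-0.6 -0.4 -0.7]
tool delta now mm [ 0.6 -1.7 10. ]
after turn delta mm [ 0.6 -1.7 10. ] rotvec tool [0.0015 0.0007 0.0005]
```

Request:
drive_tool --moves '[[[0.5, 0.001, -0.002, 0.008, 0.001, 0, 0], [0.5, 0, 0, 0.002, 0, 0, 0], [0.05, 0, 0, 0, 0, 0, 0], [0.05, 0, 0, 0, 0, 0, 0], [0.05, 0, 0, 0, 0, 0, 0], [0.05, 0, 0, 0, 0, 0, 0]]]'

```text
clock: 5.25
position: [595.9, -140.9, -2.8]
ee_rot: [0.713, -0.701, -0.001, 0.0]
contact_force: [0.9, 0.5, -2.8]
gripper_width: 9.0
```

```bash
python3 - <<'E'
from h import *
plan([595.3,-140.2,-1],-89.1); grab('wrist','w4')
E
```

```text
pos [ 595.9 -140.9   -2.8] yaw -89.03 tilt z [-1.4e-03  3.0e-04 -1.0e+00] q [ 0.03  0.57 -0.26 -0.   -0.74 -0.01] w 9.0 clk 5.25 F [ 0.9  0.5 -2.8]
tool delta now mm [-0.7  0.6 -1.8]
after turn delta mm [-0.7  0.6 -1.8] rotvec tool [0.0014 0.0004 0.0012]
```

View pics/w4.png

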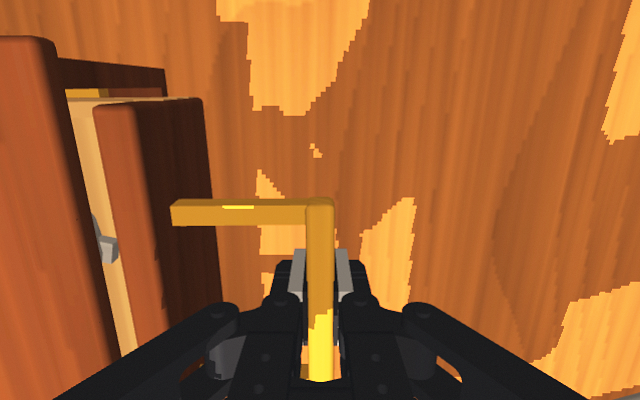

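The jaws hold the bar (width 9.0, bar in the jaws at (320,300)). Pulling along tool +y.

Request:
drive_tool --moves '[[[0, 0, 0.003, 0, 0, 0, 0], [0, 0, 0.006, 0, 0, 0, 0], [0, 0, 0.01, 0, 0, 0, 0], [0, 0, 0.01, 0, 0, 0, 0], [0, 0, 0.01, 0, 0, 0, 0], [0, 0, 0.01, 0, 0, 0, 0], [0, 0, 0.01, 0, 0, 0, 0], [0, 0, 0.01, 0, 0, 0, 0], [0, 0, 0.01, 0, 0, 0, 0]]]'

```text
clock: 6.2
position: [515.3, -142.9, -2.8]
ee_rot: [0.714, -0.701, 0.004, -0.003]
contact_force: [3.9, -1.8, -5.4]
gripper_width: 9.3
```

```bash
python3 - <<'E'
from h import *
plan([475.3,-142.2,-2],-89.1)
E
```

```text
pos [ 515.3 -142.9   -2.8] yaw -88.96 tilt z [ 9.3e-03 -6.0e-04 -1.0e+00] q [ 0.03  0.47 -0.46  0.   -0.62 -0.02] w 9.3 clk 6.2 F [ 3.9 -1.8 -5.4]
tool delta now mm [-1.4 40.  -1.2]
after turn delta mm [-1.3 40.  -0.8] rotvec tool [-0.0092 -0.0008  0.0025]
```

Request:
drive_tool --moves '[[[0, 0, 0.006, 0, -0.004, 0, 0], [0, 0, 0.005, 0, -0.003, 0, 0], [0, 0, 0.004, 0, 0, 0, 0], [0, 0, 0.004, 0, 0, 0, 0], [0, 0, 0.004, 0, 0, 0, 0], [0, 0, 0.004, 0, 0, 0, 0]]]'

```text
clock: 6.8
position: [493.5, -143.4, -2.7]
ee_rot: [0.714, -0.7, 0.007, -0.006]
contact_force: [14.9, -3.3, -20.1]
gripper_width: 8.9
```

```bash
python3 - <<'E'
from h import *
plan([475.3,-142.2,-2],-89.1)
E
```

```text
pos [ 493.5 -143.4   -2.7] yaw -88.87 tilt z [ 0.0185 -0.0012 -0.9998] q [ 0.03  0.44 -0.52  0.   -0.59 -0.02] w 8.9 clk 6.8 F [ 14.9  -3.3 -20.1]
tool delta now mm [-1.6 18.2 -1. ]
after turn delta mm [-1.5 18.2 -0.7] rotvec tool [-0.0185 -0.0015  0.0039]
```

Request:
drive_tool --moves '[[[0, 0, 0.003, 0.001, 0, 0, 0], [0, 0, 0.003, 0.001, 0, 0, 0], [0, 0, 0.003, 0.001, 0, 0, 0]]]'

```text
clock: 7.1
position: [494.6, -143.5, -2.8]
ee_rot: [0.715, -0.699, 0.014, -0.012]
contact_force: [7.5, -1.4, -5.5]
gripper_width: 9.0
```

```bash
python3 - <<'E'
from h import *
plan([475.3,-142.2,-2],-89.1); grab('top','t5')
im,_,_=load('t5'); cv2.imwrite('pics/t5c.png',cv2.resize(im[110:270,300:460],None,fx=3.5,fy=3.5)[:,:,::-1])
E
```

```text
pos [ 494.6 -143.5   -2.8] yaw -88.69 tilt z [ 0.0373 -0.0026 -0.9993] q [ 0.04  0.44 -0.54  0.01 -0.56 -0.02] w 9.0 clk 7.1 F [ 7.5 -1.4 -5.5]
tool delta now mm [-1.7 19.2 -1.5]
after turn delta mm [-1.6 19.3 -0.8] rotvec tool [-0.0373 -0.0034  0.0072]
```

View pics/t5c.png

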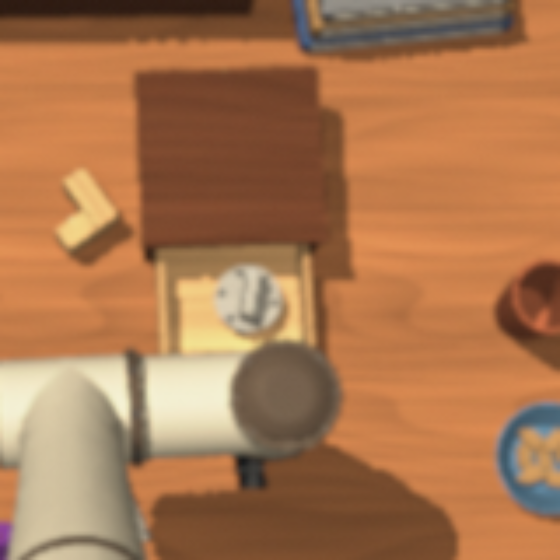

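The top view shows the drawer out with the cap at (250,300) in the crop. The last pulls only tilted the tool, which suggests it is at the stop. I'll straighten the tool and pull once more to be sure.

Request:
drive_tool --moves '[[[0, 0, 0, 0, -0.035, -0.003, 0.005], [0, 0, 0.006, 0, -0.02, 0, 0], [0, 0, 0.008, 0, -0.01, 0, 0], [0, 0, 0.008, 0, -0.01, 0, 0]]]'

```text
clock: 7.55
position: [492.7, -143.4, -2.7]
ee_rot: [0.715, -0.699, 0.002, -0.0]
contact_force: [19.1, -4.8, -24.4]
gripper_width: 9.3
```

```bash
python3 - <<'E'
from h import *
plan([475.3,-142.2,-2],-89.1)
T,s=tool(); print('bar',T[:3,3]-55*T[:3,2])
E
```

```text
pos [ 492.7 -143.4   -2.7] yaw -88.77 tilt z [ 0.0031 -0.0018 -1.    ] q [ 0.03  0.45 -0.51  0.   -0.61 -0.02] w 9.3 clk 7.55 F [ 19.1  -4.8 -24.4]
tool delta now mm [-1.6 17.3 -0.8]
after turn delta mm [-1.5 17.3 -0.7] rotvec tool [-0.0031 -0.0019  0.0057]
bar [ 492.48186774 -143.34633192   52.30570024]
```

Held fast: 22 mm commanded, no movement, 19 N against about 4 N of runner and spring resistance. That is the stop. Releasing and lifting.

Request:
drive_tool --moves '[[[0, 0, 0, 0, 0, 0, 0], [0.5, 0, 0, 0, 0, 0, 0], [0.5, 0, 0, 0, 0, 0, 0], [0.5, 0, 0, 0, 0, 0, 0], [0.5, 0, 0, -0.015, 0, 0, 0], [0.5, 0, 0, -0.025, 0, 0, 0], [0.5, 0, 0, -0.04, 0, 0, 0], [0.5, 0, 0, -0.04, 0, 0, 0], [0.5, 0, 0, 0, 0, 0, 0]]]'

```text
clock: 8.45
position: [485.2, -143.0, 121.5]
ee_rot: [0.714, -0.7, -0.004, 0.005]
contact_force: [-0.1, 0.2, 0.4]
gripper_width: 42.9
```

```bash
python3 - <<'E'
from h import *
plan([600,-140,130],-180)
grab('wrist','w6')
E
```

```text
pos [ 485.2 -143.   121.5] yaw -88.9 tilt z [-0.0124 -0.0015 -0.9999] q [ 0.04  0.27 -0.39  0.   -0.93 -0.02] w 42.9 clk 8.45 F [-0.1  0.2  0.4]
tool delta now mm [  -0.8 -114.7   -9.9]
after turn delta mm [-114.8    3.    -8.5] rotvec tool [ 0.0087 -0.0108  1.5899]
```

View pics/w6.png

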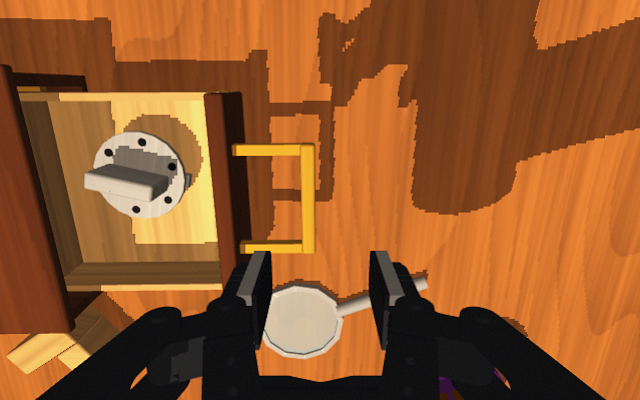

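The drawer is out with its handle at (308,200). The cap is at (137,178) and the fin top runs from (85,180) to (165,190). Measuring the fin.

```bash
cat >> h.py <<'E'
def fin(fn,roi,zlo,zhi):
    im,d,T=load(fn); p=arm.camera_params('wrist'); u0,u1,v0,v1=roi
    P=np.array([atdepth(p,u,v,d[v,u],T) for v in range(v0,v1) for u in range(u0,u1) if d[v,u]>0])
    return P[(P[:,2]>zlo)&(P[:,2]<zhi)]
E
python3 - <<'E'
from h import *
np.set_printoptions(precision=1,suppress=True)
A=fin('w6',(75,200,125,225),20,80)
print(np.histogram(A[:,2],bins=np.arange(20,80,3)))
t=A[A[:,2]>64.5]; print('fin',len(t),t.mean(0),cv2.minAreaRect(t[:,:2].astype(np.float32)))
dd=A[(A[:,2]>33)&(A[:,2]<40)]; print('disc',cv2.minEnclosingCircle(dd[:,:2].astype(np.float32)))
Q,D=brass('w6',(230,330,130,258)); print(np.percentile(Q[:,:2],[1,99],axis=0))
E
```

```text
(array([  20,   47,    0,    1,   56, 2859, 1408,  103,  114,  112,  113,
        118,  119,  137,  133,  956,  249,    0,    0]), array([20, 23, 26, 29, 32, 35, 38, 41, 44, 47, 50, 53, 56, 59, 62, 65, 68,
       71, 74, 77]))
fin 1232 [ 615.4 -154.1   67.3] ((615.6723022460938, -153.67080688476562), (12.295903205871582, 44.0970573425293), 77.93785095214844)
disc ((616.276611328125, -153.76866149902344), 33.17378234863281)
[[ 490.4 -181.2]
 [ 538.3 -104.5]]
```

Fin centre (615.7,-153.7), top at z=67, 44×12 mm, heading about -12°. All of it matches the description. I'll check the drawer's extension again by comparing the case front edge, the panel and the handle.

```bash
python3 - <<'E'
from h import *
np.set_printoptions(precision=1,suppress=True)
grab('wrist','w7'); plan([600,-140,130],-180)
p=arm.camera_params('wrist')
for fn in ('w2','w7'):
    im,d,T=load(fn)
    P=np.array([[atdepth(p,u,v,d[v,u],T) for u in range(0,345)] for v in range(60,260)]); 
    for y in (-200,-175,-155,-125,-110,-90):
        s=P[(abs(P[...,1]-y)<2.5)]
        c=s[(s[:,2]>76)&(s[:,2]<86)]; q=s[(s[:,2]>66)&(s[:,2]<74)&(s[:,0]<656)]; 
        f=s[(s[:,2]>15)&(s[:,2]<62)]
        b=s[(s[:,2]>52)&(s[:,2]<62)]
        print(fn,y,'case min x',c[:,0].min() if len(c) else None,'panel top x',(q[:,0].min(),q[:,0].max()) if len(q) else None,'bar',(b[:,0].min(), b[:,0].max()) if len(b) else None)
E
```

```text
pos [ 481.8 -142.5  117. ] yaw -88.99 tilt z [-0.  0. -1.] q [ 0.   0.3 -0.4 -0.  -0.9 -0. ] w 42.8 clk 8.55 F [-0.9 -0.3 -0.4]
tool delta now mm [  -0.5 -117.9  -15.5]
after turn delta mm [-118.2    2.5  -13. ] rotvec tool [ 0.  -0.   1.6]
w2 -200 case min x 660.2320240012042 panel top x (np.float64(645.5450319101294), np.float64(655.934627710251)) bar (np.float64(645.5421116626103), np.float64(646.0179529472872))
w2 -175 case min x 659.5807761638243 panel top x (np.float64(644.9491375671089), np.float64(655.6786415884741)) bar (np.float64(590.5678926605681), np.float64(645.3713559021207))
w2 -155 case min x 659.2143059419128 panel top x (np.float64(644.38128636049), np.float64(655.968418406048)) bar (np.float64(589.854148747339), np.float64(645.059917175856))
w2 -125 case min x 658.5220331396974 panel top x (np.float64(643.6026082787871), np.float64(655.9613772839247)) bar (np.float64(588.9839186129914), np.float64(644.1139047117355))
w2 -110 case min x 658.0136467833147 panel top x (np.float64(643.4175092581676), np.float64(655.5594049257868)) bar (np.float64(589.0244518079365), n
[... 320 characters left out ...]
42.0739572407177), np.float64(554.196769556267)) bar (np.float64(487.5185541705369), np.float64(542.5309187817783))
w7 -155 case min x 658.9024704475319 panel top x (np.float64(541.5809807379916), np.float64(638.0463102519232)) bar (np.float64(487.2804644109192), np.float64(607.8828731007629))
w7 -125 case min x 658.1100364256954 panel top x (np.float64(540.9624758314271), np.float64(552.8423083262252)) bar (np.float64(486.2250985883032), np.float64(541.450991978713))
w7 -110 case min x 657.4345084085485 panel top x (np.float64(540.4003290497976), np.float64(552.6213748566324)) bar (np.float64(486.02584889765325), np.float64(541.154593253811))
w7 -90 case min x None panel top x None bar None
```

Settled picture: the drawer moved 103 mm and the panel stands 117 mm out of the case front. Two stalls at the same place under 19 N show it is at its stop. Refining the fin from this settled image.

```bash
python3 - <<'E'
from h import *
np.set_printoptions(precision=1,suppress=True)
A=fin('w7',(60,215,115,235),20,80)
t=A[A[:,2]>64.5]; r=cv2.minAreaRect(t[:,:2].astype(np.float32)); print('fin',len(t),t.mean(0),r)
dd=A[(A[:,2]>33)&(A[:,2]<40)]; print('disc',cv2.minEnclosingCircle(dd[:,:2].astype(np.float32)),dd[:,2].mean())
plan([r[0][0],r[0][1],150],-12)
plan([r[0][0],r[0][1],150],168)
E
```

```text
fin 2306 [ 586.4 -163.    68.8] ((592.7888793945312, -165.60256958007812), (78.0234603881836, 89.28047180175781), 85.78242492675781)
disc ((616.0950927734375, -153.22079467773438), 33.22681427001953) 37.59929026842699
pos [ 481.8 -142.5  117. ] yaw -88.99 tilt z [-0.  0. -1.] q [ 0.   0.3 -0.4 -0.  -0.9 -0. ] w 42.8 clk 8.55 F [-0.9 -0.3 -0.4]
tool delta now mm [  25.  -109.9  -35.3]
after turn delta mm [113.4  -0.5 -33. ] rotvec tool [ 0.   0.  -1.3]
pos [ 481.8 -142.5  117. ] yaw -88.99 tilt z [-0.  0. -1.] q [ 0.   0.3 -0.4 -0.  -0.9 -0. ] w 42.8 clk 8.55 F [-0.9 -0.3 -0.4]
tool delta now mm [  25.  -109.9  -35.3]
after turn delta mm [-113.4    0.5  -33. ] rotvec tool [ 0.  -0.   1.8]
```

Request:
drive_tool --moves '[[[0.5, 0, 0, -0.02, 0, 0, -0.146], [0.5, 0, 0, -0.01, 0, 0, -0.146], [0.5, 0, 0, 0, 0, 0, -0.146], [0.5, 0, 0, 0, 0, 0, -0.146], [0.5, 0, 0, 0, 0, 0, -0.146], [0.5, 0, 0, 0, 0, 0, -0.146], [0.5, 0, 0, 0, 0, 0, -0.146], [0.5, 0, 0, 0, 0, 0, -0.146], [0.5, 0, 0, 0, 0, 0, -0.14], [0.5, 0, 0, 0, 0, 0, 0]]]'

```text
clock: 9.55
position: [466.5, -141.1, 131.7]
ee_rot: [0.994, -0.104, -0.03, 0.001]
contact_force: [-0.5, -0.4, -0.5]
gripper_width: 42.6
```

```bash
python3 - <<'E'
from h import *
plan([616,-153.4,120],-12)
E
```

```text
pos [ 466.5 -141.1  131.7] yaw -11.92 tilt z [-0.0608  0.0045 -0.9981] q [ 0.04  0.25 -0.38 -0.01 -1.    1.33] w 42.6 clk 9.55 F [-0.5 -0.4 -0.5]
tool delta now mm [149.2 -18.9   2.5]
after turn delta mm [148.8 -19.1  11.7] rotvec tool [0.0082 0.0604 0.0016]
```

Request:
drive_tool --moves '[[[0.5, 0.01, 0, 0, 0.006, 0.045, 0.001], [0.5, 0.025, -0.004, 0, 0.002, 0.015, 0], [0.5, 0.03, -0.004, 0, 0, 0, 0], [0.5, 0.03, -0.004, 0, 0, 0, 0], [0.5, 0.025, -0.003, 0, 0, 0, 0], [0.5, 0.01, -0.002, 0, 0, 0, 0], [0.5, 0, 0, 0, 0, 0, 0], [0.5, 0, 0, 0, 0, 0, 0]]]'

```text
clock: 10.35
position: [591.8, -152.2, 119.2]
ee_rot: [0.993, -0.117, -0.011, 0.0]
contact_force: [0.2, 0.5, 0.1]
gripper_width: 42.9
```

```bash
python3 - <<'E'
from h import *
np.set_printoptions(precision=1,suppress=True)
plan([616,-153.4,7],-12)
grab('wrist','w8')
A=fin('w8',(230,420,100,330),60,72)
print(len(A),A.mean(0),cv2.minAreaRect(A[:,:2].astype(np.float32)))
E
```

```text
pos [ 591.8 -152.2  119.2] yaw -13.44 tilt z [-0.  0. -1.] q [ 0.   0.4 -0.1 -0.  -1.   1.3] w 42.9 clk 10.35 F [0.2 0.5 0.1]
tool delta now mm [ 26.2  -4.7 111.7]
after turn delta mm [ 23.9  -3.8 112.2] rotvec tool [ 0.  0. -0.]
4252 [ 569.6 -158.    68.5] ((552.5466918945312, -150.32028198242188), (109.98225402832031, 141.08514404296875), 47.83818817138672)
```

View pics/w8.png

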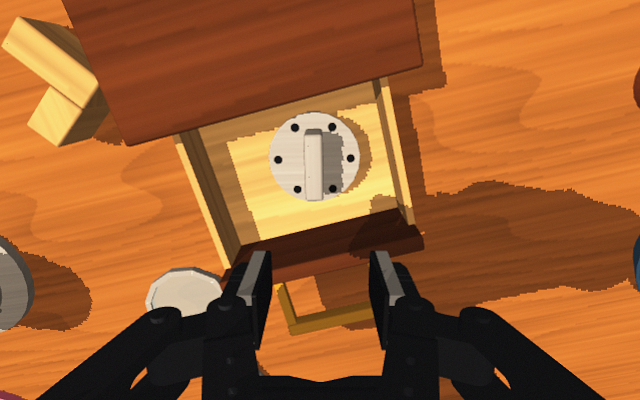

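The fin is at (314,165), upright in the view and between the jaws.

```bash
python3 - <<'E'
from h import *
np.set_printoptions(precision=4,suppress=True)
A=fin('w8',(296,335,118,208),64.5,72)
r=cv2.minAreaRect(A[:,:2].astype(np.float32)); print(len(A),A.mean(0),r)
im,d,T=load('w8'); 
A=fin('w8',(262,366,105,208),33,41); print(cv2.minEnclosingCircle(A[:,:2].astype(np.float32)))
plan([r[0][0],r[0][1],6],-12)
E
```

```text
1230 [ 616.9647 -154.3475   67.7533] ((616.2083740234375, -154.1227569580078), (11.984375, 43.71253967285156), 77.69416046142578)
((615.793701171875, -154.11538696289062), 32.901546478271484)
pos [ 591.7 -152.2  119.3] yaw -13.43 tilt z [-0.0215  0.0025 -0.9998] q [ 0.01  0.44 -0.12 -0.   -1.03  1.33] w 42.7 clk 10.4 F [-0.9 -0.3 -0.7]
tool delta now mm [ 26.8  -4.1 112.7]
after turn delta mm [ 24.4  -3.2 113.3] rotvec tool [ 0.0023  0.0215 -0.0249]
```

Request:
drive_tool --moves '[[[0.5, 0.012, -0.002, 0.01, 0.002, 0.021, -0.02], [0.5, 0.012, -0.001, 0.01, 0, 0, 0], [0.5, 0, 0, 0.01, 0, 0, 0], [0.5, 0, 0, 0.01, 0, 0, 0], [0.5, 0, 0, 0, 0, 0, 0], [0.5, 0, 0, 0, 0, 0, 0]]]'

```text
clock: 11.0
position: [612.3, -154.4, 77.5]
ee_rot: [0.994, -0.108, -0.002, -0.0]
contact_force: [-0.9, -1.5, 0.3]
gripper_width: 42.7
```

```bash
python3 - <<'E'
from h import *
plan([616.2,-154.1,5],-12.3)
E
```

```text
pos [ 612.3 -154.4   77.5] yaw -12.44 tilt z [-3.e-03  3.e-04 -1.e+00] q [ 0.01  0.5  -0.13 -0.   -0.94  1.35] w 42.7 clk 11.0 F [-0.9 -1.5  0.3]
tool delta now mm [ 3.9 -1.2 72.4]
after turn delta mm [ 3.7 -1.1 72.5] rotvec tool [ 0.0003  0.003  -0.0024]
```

Request:
drive_tool --moves '[[[0.5, 0.004, -0.001, 0.015, 0, 0.003, 0], [0.5, 0, 0, 0.015, 0, 0, 0], [0.5, 0, 0, 0.015, 0, 0, 0], [0.5, 0, 0, 0.01, 0, 0, 0], [0.5, 0, 0, 0, 0, 0, 0], [0.5, 0, 0, 0, 0, 0, 0]]]'

```text
clock: 11.6
position: [618.3, -154.6, 24.2]
ee_rot: [0.994, -0.108, 0.003, 0.0]
contact_force: [0.1, -0.3, -0.8]
gripper_width: 42.5
```

```bash
python3 - <<'E'
from h import *
plan([616.2,-154.1,5],-12.3)
grab('wrist','w9')
E
```

```text
pos [ 618.3 -154.6   24.2] yaw -12.43 tilt z [ 0.0058 -0.0012 -1.    ] q [ 0.01  0.57 -0.17  0.   -0.82  1.34] w 42.5 clk 11.6 F [ 0.1 -0.3 -0.8]
tool delta now mm [-2.3 -0.1 19.2]
after turn delta mm [-2.1 -0.1 19.2] rotvec tool [-0.0001 -0.0059 -0.0022]
```

View pics/w9.png

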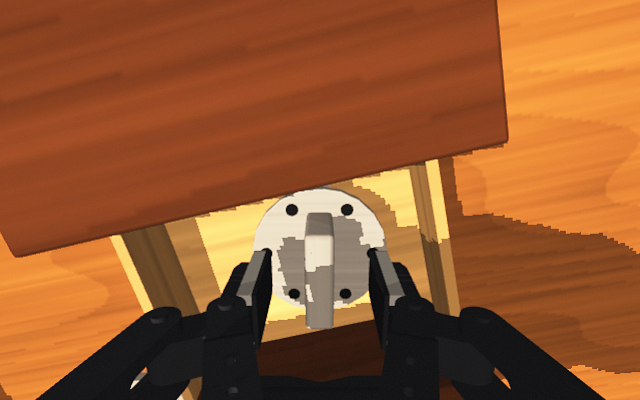

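The fin is centred between the pads at (319,270). Lowering the last 19 mm and closing.

Request:
drive_tool --moves '[[[0.5, -0.002, 0, 0.008, 0, -0.005, 0], [0.5, 0, 0, 0.007, 0, 0, 0], [0.5, 0, 0, 0.001, 0, 0, 0], [0.5, 0, 0, 0, 0, 0, 0], [0, 0, 0, 0, 0, 0, 0], [0, 0, 0, 0, 0, 0, 0], [0, 0, 0, 0, 0, 0, 0], [0, 0, 0, 0, 0, 0, 0]]]'

```text
clock: 12.45
position: [617.5, -154.2, 9.0]
ee_rot: [0.994, -0.108, 0.002, -0.0]
contact_force: [0.3, 0.2, -0.7]
gripper_width: 11.2
```

```bash
python3 - <<'E'
from h import *
plan([616.2,-154.1,5],-12.3)
E
```

```text
pos [ 617.5 -154.2    9. ] yaw -12.43 tilt z [ 4.3e-03 -1.0e-04 -1.0e+00] q [ 0.01  0.59 -0.19  0.   -0.79  1.34] w 11.2 clk 12.45 F [ 0.3  0.2 -0.7]
tool delta now mm [-1.3  0.2  4. ]
after turn delta mm [-1.3  0.2  4. ] rotvec tool [-0.0009 -0.0043 -0.0022]
```

Gripped: 11.2 mm on the 12 mm fin. Lifting straight up.

Request:
drive_tool --moves '[[[0, 0, 0, -0.006, 0, -0.002, 0], [0, 0, 0, -0.012, 0, 0, 0], [0, 0, 0, -0.02, 0, 0, 0], [0, 0, 0, -0.025, 0, 0, 0], [0, 0, 0, -0.025, 0, 0, 0], [0, 0, 0, -0.025, 0, 0, 0], [0, 0, 0, -0.025, 0, 0, 0], [0, 0, 0, -0.015, 0, 0, 0], [0, 0, 0, 0, 0, 0, 0], [0, 0, 0, 0, 0, 0, 0]]]'

```text
clock: 13.45
position: [616.6, -154.4, 175.2]
ee_rot: [0.994, -0.108, 0.003, -0.001]
contact_force: [0.4, -0.0, -2.2]
gripper_width: 11.5
```

```bash
python3 - <<'E'
from h import *
np.set_printoptions(precision=1,suppress=True)
grab('wrist','w10')
# lantern mouth estimate from initial top image
for n,roi in {'top':(245,300,180,240),'scene':(345,410,190,250)}.items():
    P=np.load(f'pics/P_{n}.npy'); u0,u1,v0,v1=roi
    q=P[v0:v1,u0:u1].reshape(-1,3); q=q[(q[:,2]>130)&(q[:,2]<140)&(q[:,0]<640)]
    print(n,len(q),q.mean(0),cv2.minEnclosingCircle(q[:,:2].astype(np.float32)))
plan([577,185,180],-22)
E
```

```text
top 195 [575.8 184.5 135.1] ((576.40673828125, 185.21522521972656), 39.14226531982422)
scene 215 [577.9 184.7 133.8] ((576.2351684570312, 185.88839721679688), 40.86597442626953)
pos [ 616.7 -154.5  175.2] yaw -12.44 tilt z [ 0.  0. -1.] q [ 0.   0.4 -0.   0.  -1.1  1.4] w 11.2 clk 13.5 F [ 0.8 -0.5 -0.3]
tool delta now mm [-111.9 -323.    -5.1]
after turn delta mm [-164.  -299.9   -4.8] rotvec tool [-0.  -0.   0.2]
```

View pics/w10.png

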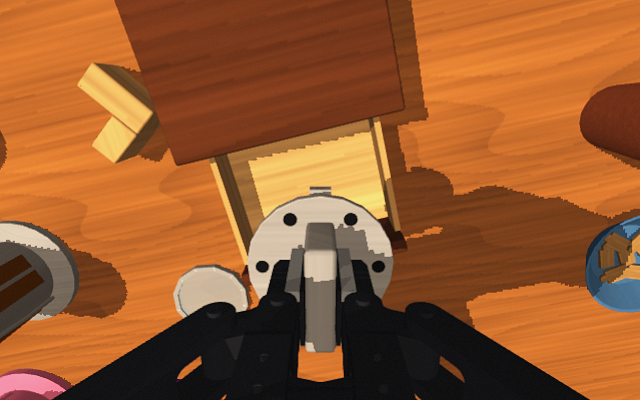

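The cap is held, with its lug at (320,189) in line with the fin. Moving to a stand-off before the lantern, clear above everything.

Request:
drive_tool --moves '[[[0, -0.012, -0.02, -0.002, 0, 0, 0], [0, -0.018, -0.03, -0.002, 0, 0, 0], [0, -0.022, -0.036, -0.002, 0, 0, 0], [0, -0.022, -0.036, -0.002, 0, 0, 0], [0, -0.022, -0.036, -0.002, 0, 0, 0], [0, -0.022, -0.036, -0.002, 0, 0, 0], [0, -0.022, -0.036, -0.002, 0, 0, 0], [0, -0.018, -0.03, -0.002, 0, 0, 0], [0, -0.012, -0.02, -0.002, 0, 0, 0], [0, 0, 0, 0, 0, 0, 0], [0, 0, 0, 0, 0, 0, 0]]]'

```text
clock: 14.6
position: [500.4, 164.2, 179.1]
ee_rot: [0.994, -0.11, -0.009, 0.005]
contact_force: [-0.9, -0.2, -1.8]
gripper_width: 11.0
```

```bash
python3 - <<'E'
from h import *
np.set_printoptions(precision=4,suppress=True)
plan([490,205,190],-22)
grab('wrist','w11')
E
```

```text
pos [500.4 164.2 179.1] yaw -12.66 tilt z [-0.0191 -0.0073 -0.9998] q [ 0.62  0.25 -0.25 -0.01 -1.09  0.73] w 11.0 clk 14.6 F [-0.9 -0.2 -1.8]
tool delta now mm [-19.2 -37.4 -11. ]
after turn delta mm [-24.9 -33.9 -10.9] rotvec tool [0.0127 0.0161 0.1631]
```

View pics/w11.png

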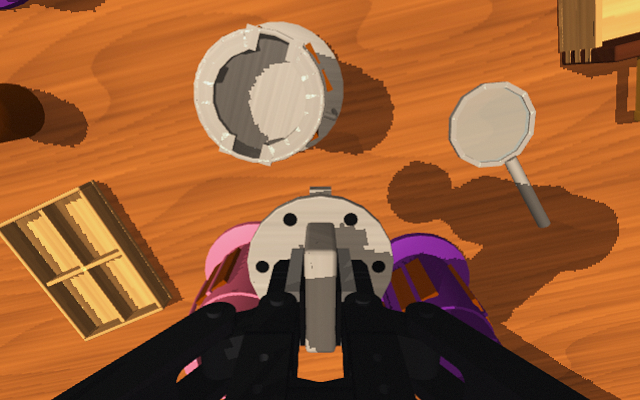

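```bash
python3 - <<'E'
from h import *
im,d,T=load('w11')
cv2.imwrite('pics/w11c.png',cv2.resize(im[10:175,180:350],None,fx=4,fy=3.6,interpolation=cv2.INTER_CUBIC)[:,:,::-1])
E
```

```text
(no output)
```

View pics/w11c.png

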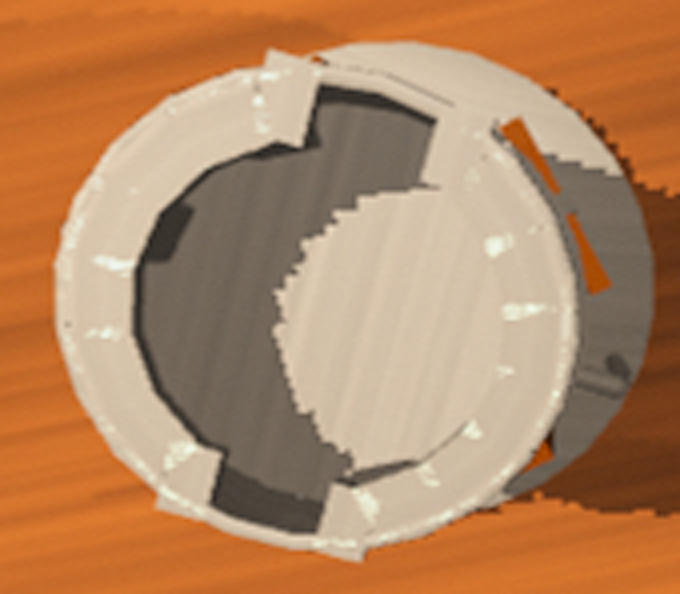

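The crop shows the slots clearly: inner corners (307,148) and (424,185) above, (220,455) and (335,483) below. Projecting those onto the rim plane.

```bash
python3 - <<'E'
from h import *
np.set_printoptions(precision=2,suppress=True)
im,d,T=load('w11'); p=arm.camera_params('wrist')
pt=lambda a,b: onplane(p,180+(a+.5)/4-.5,10+(b+.5)/3.6-.5,135,T)[:2]
C=[pt(*q) for q in [(307,148),(424,185),(220,455),(335,483)]]
for c in C: print(c)
U=(C[0]+C[1])/2; L=(C[2]+C[3])/2
print('widths',np.linalg.norm(C[0]-C[1]),np.linalg.norm(C[2]-C[3]),'len',np.linalg.norm(U-L),'mid',(U+L)/2,'yaw',np.degrees(np.arctan2(*(U-L)[::-1])))
# slot side outer points
O=[pt(*q) for q in [(318,92),(437,124),(210,507),(320,533)]]
print('outer mid',sum(O)/4,'yaw',np.degrees(np.arctan2(*((O[0]+O[1]-O[2]-O[3])[::-1]))))
A=np.array([atdepth(p,u,v,d[v,u],T) for v in range(10,175) for u in range(180,350)]); A=A[(A[:,2]>132)&(A[:,2]<139)]
print(len(A),A[:,2].mean(),cv2.minEnclosingCircle(A[:,:2].astype(np.float32)))
# held cap: fin & disc in tool frame
tl=np.load('pics/w11.npz')['tool']
for fn in('w10','w11'):
    im,d,T=load(fn); tl=np.load(f'pics/{fn}.npz')['tool']
    B=np.array([atdepth(p,u,v,d[v,u],T) for v in range(190,262) for u in range(245,395)]); b=(np.linalg.inv(tl)@np.c_[B,np.ones(len(B))].T).T[:,:3]
    k=b[(b[:,2]>-40)&(b[:,2]<-20)]; print(fn,'disc z',np.median(k[:,2]),cv2.minEnclosingCircle(k[:,:2].astype(np.float32)),k.min(0),k.max(0))
    # fin top
    F=np.array([atdepth(p,u,v,d[v,u],T) for v in range(222,350) for u in range(300,340)]); f=(np.linalg.inv(tl)@np.c_[F,np.ones(len(F))].T).T[:,:3]
    f=f[(f[:,2]<-50)&(f[:,2]>-66)&(abs(f[:,1])<9)]; print('fin',len(f),np.median(f[:,2]),cv2.minAreaRect(f[:,:2].astype(np.float32)))
    q=[( -1.3,0)]
E
```

```text
[599.21 177.83]
[590.51 163.28]
[556.5 203.4]
[548.23 187.91]
widths 16.9459943170412 17.562700200798922 len 49.35330289416761 mid [573.61 183.1 ] yaw -30.566051747067686
outer mid [573.52 183.34] yaw -29.71057502240851
6479 135.78710997789943 ((573.916259765625, 183.66627502441406), 39.75584030151367)
w10 disc z -28.917434189581655 ((1.8938827514648438, 0.3400001525878906), 32.5833854675293) [  0.64 -32.23 -39.97] [ 32.08  32.91 -23.28]
fin 3646 -58.76814235427216 ((-0.016427993774414062, -0.32570457458496094), (43.09968566894531, 14.924077987670898), 0.4201137125492096)
w11 disc z -28.935919742545536 ((2.48026967048645, 0.14247462153434753), 32.468936920166016) [  0.63 -32.32 -39.88] [ 31.8   32.61 -23.7 ]
fin 3649 -58.807081097720385 ((-0.03797721862792969, -0.6716270446777344), (43.199073791503906, 14.846243858337402), 2.4071269035339355)
```

```bash
python3 - <<'E'
from h import *
plan([507,222,185],-30.1)
E
```

```text
pos [500.5 163.9 179. ] yaw -12.7 tilt z [-0.0192 -0.0072 -0.9998] q [ 0.62  0.25 -0.25 -0.01 -1.09  0.73] w 11.1 clk 14.65 F [-0.2 -0.5 -0.9]
tool delta now mm [ -6.5 -58.   -6.5]
after turn delta mm [-23.5 -53.5  -6. ] rotvec tool [0.0138 0.0153 0.3038]
```

Request:
drive_tool --moves '[[[0, 0, 0, 0, 0.008, 0.008, 0.1], [0, 0, 0, 0, 0.003, 0.005, 0.1], [0, 0, 0, 0, 0, 0, 0.09], [0, -0.008, -0.02, -0.003, 0, 0, 0], [0, -0.01, -0.02, -0.002, 0, 0, 0], [0, -0.005, -0.01, 0, 0, 0, 0], [0, 0, 0, 0, 0, 0, 0], [0, 0, 0, 0, 0, 0, 0], [0, 0, 0, 0, 0, 0, 0]]]'

```text
clock: 15.55
position: [506.6, 208.8, 179.1]
ee_rot: [0.964, -0.266, -0.005, 0.005]
contact_force: [-0.8, 1.2, -1.6]
gripper_width: 11.0
```

```bash
python3 - <<'E'
from h import *
plan([507,222,185],-30.1)
im,d,p,T=grab('wrist','w12')
cv2.imwrite('pics/w12s.png',cv2.resize(im[0:220,160:480],None,fx=2.5,fy=2.5,interpolation=cv2.INTER_CUBIC)[:,:,::-1])
plan([507,222,185],-30.1)
E
```

```text
pos [506.6 208.8 179.1] yaw -30.9 tilt z [-0.0122 -0.0073 -0.9999] q [ 0.69  0.28 -0.21 -0.   -1.1   0.35] w 11.0 clk 15.55 F [-0.8  1.2 -1.6]
tool delta now mm [ -6.5 -11.5  -6. ]
after turn delta mm [ -6.3 -11.6  -5.9] rotvec tool [ 0.0125  0.0069 -0.014 ]
pos [506.5 208.7 179.1] yaw -30.91 tilt z [-0.0123 -0.0073 -0.9999] q [ 0.69  0.28 -0.21 -0.   -1.1   0.35] w 11.4 clk 15.6 F [-0.3 -0.8 -0.8]
tool delta now mm [ -6.4 -11.5  -6. ]
after turn delta mm [ -6.2 -11.7  -5.9] rotvec tool [ 0.0125  0.0069 -0.0141]
```

View pics/w12s.png

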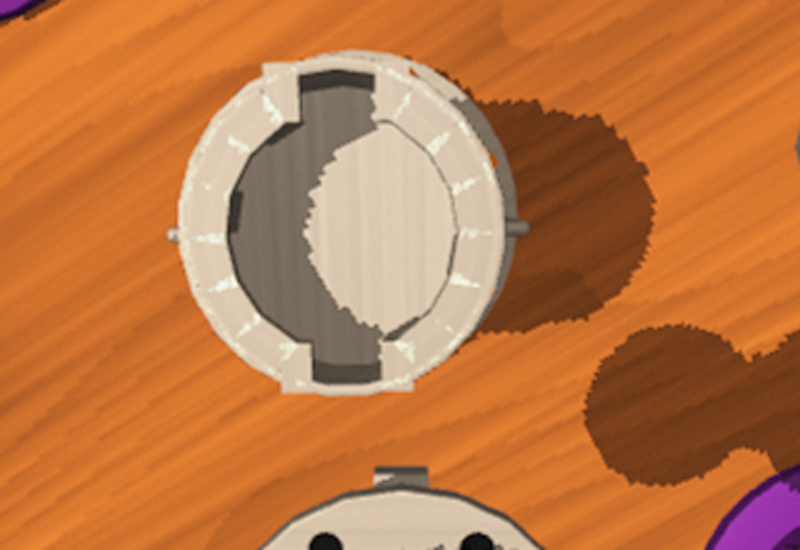

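Now the slots run straight up the view, with corners (300,122)/(374,122) and (313,344)/(382,343). The cap's lug is at (401,477).

```bash
python3 - <<'E'
from h import *
np.set_printoptions(precision=2,suppress=True)
im,d,T=load('w12'); p=arm.camera_params('wrist'); tl=np.load('pics/w12.npz')['tool']
pt=lambda a,b,z=135: onplane(p,160+(a+.5)/2.5-.5,(b+.5)/2.5-.5,z,T)[:2]
C=[pt(*q) for q in [(300,122),(374,122),(313,344),(382,343)]]
U=(C[0]+C[1])/2; L=(C[2]+C[3])/2
print('widths',np.linalg.norm(C[0]-C[1]),np.linalg.norm(C[2]-C[3]),'len',np.linalg.norm(U-L),'mid',(U+L)/2,'yaw',np.degrees(np.arctan2(*(U-L)[::-1])))
O=[pt(*q) for q in [(300,74),(374,74),(313,383),(381,381)]]
print('outer mid',sum(O)/4,'yaw',np.degrees(np.arctan2(*((O[0]+O[1]-O[2]-O[3])[::-1]))))
print('rim edges LR',(pt(181,225)+pt(504,235))/2, np.linalg.norm(pt(181,225)-pt(504,235)))
A=np.array([atdepth(p,u,v,d[v,u],T) for v in range(10,175) for u in range(220,385)]); A=A[(A[:,2]>132)&(A[:,2]<139)]
print(len(A),np.median(A[:,2]),cv2.minEnclosingCircle(A[:,:2].astype(np.float32)))
# lug tip in tool frame: lug top at disc top(-28.9)+13 -> z_tool = -15.9
lug=[(375,468),(428,468)]
TI=np.linalg.inv(tl)
for a,b in lug:
    o,dr=ray(p,160+(a+.5)/2.5-.5,(b+.5)/2.5-.5,T); o2=TI[:3,:3]@o+TI[:3,3]; d2=TI[:3,:3]@dr
    print('lug tool',o2+d2*(-15.9-o2[2])/d2[2])
E
```

```text
widths 16.519138106151658 16.59149035043143 len 49.31038288272209 mid [573.67 183.38] yaw -29.15395176805366
outer mid [573.87 183.3 ] yaw -30.04761856335951
rim edges LR [574.87 182.43] 74.6890987630308
6419 135.86146061264074 ((573.694580078125, 183.3728485107422), 39.4990119934082)
lug tool [ 32.01  -4.39 -15.9 ]
lug tool [ 32.02   5.25 -15.9 ]
```

```bash
python3 - <<'E'
from h import *
plan([573.9,183.5,160],-29.8)
E
```

```text
pos [506.5 208.7 179.1] yaw -30.91 tilt z [-0.0123 -0.0073 -0.9999] q [ 0.69  0.28 -0.21 -0.   -1.1   0.35] w 11.4 clk 15.6 F [-0.3 -0.8 -0.8]
tool delta now mm [ 70.9 -13.2  18.5]
after turn delta mm [ 71.  -11.6  19.1] rotvec tool [ 0.0125  0.0069 -0.0193]
```

Request:
drive_tool --moves '[[[0, 0.012, -0.003, 0.002, 0.01, 0.006, -0.017], [0, 0.015, -0.003, 0.004, 0, 0, 0], [0, 0.015, -0.003, 0.004, 0, 0, 0], [0, 0.015, -0.002, 0.004, 0, 0, 0], [0, 0.008, -0.001, 0.002, 0, 0, 0], [0, 0, 0, 0, 0, 0, 0], [0, 0, 0, 0, 0, 0, 0]]]'

```text
clock: 16.3
position: [573.2, 182.1, 160.8]
ee_rot: [0.966, -0.26, -0.002, 0.002]
contact_force: [-0.1, -0.5, -1.2]
gripper_width: 10.9
```

```bash
python3 - <<'E'
from h import *
plan([573.9,183.5,160],-29.8)
E
```

```text
pos [573.2 182.1 160.8] yaw -30.14 tilt z [-0.0039 -0.0026 -1.    ] q [ 0.58  0.38 -0.11  0.   -1.09  0.47] w 10.9 clk 16.3 F [-0.1 -0.5 -1.2]
tool delta now mm [-0.1 -1.6  0.8]
after turn delta mm [-0.1 -1.6  0.8] rotvec tool [ 0.0042  0.0021 -0.006 ]
```

Request:
drive_tool --moves '[[[0, 0, -0.0015, 0.004, 0.004, 0.002, -0.004], [0, 0, 0, 0.006, 0, 0, 0], [0, 0, 0, 0.006, 0, 0, 0], [0, 0, 0, 0.002, 0, 0, 0], [0, 0, 0, 0, 0, 0, 0], [0, 0, 0, 0, 0, 0, 0]]]'

```text
clock: 16.9
position: [572.4, 184.3, 141.4]
ee_rot: [0.966, -0.257, -0.0, 0.0]
contact_force: [0.0, -0.6, -0.7]
gripper_width: 11.0
```

```bash
python3 - <<'E'
from h import *
plan([573.9,183.5,135],-29.8)
T,s=tool(); print('cap bottom centre', (T[:3,3]+T[:3,:3]@np.array([0,.3,-3.9])).round(1))
im,d,p,Tc=grab('wrist','w13'); im2,*_=grab('scene','s13')
cv2.imwrite('pics/s13c.png',np.hstack([cv2.resize(im2[150:260,320:430],(400,400),interpolation=cv2.INTER_CUBIC),cv2.resize(im[120:320,220:420],(400,400))])[:,:,::-1])
E
```

```text
pos [572.4 184.3 141.4] yaw -29.78 tilt z [-6.e-04  1.e-04 -1.e+00] q [ 0.58  0.39 -0.14 -0.   -1.04  0.47] w 11.0 clk 16.9 F [ 0.  -0.6 -0.7]
tool delta now mm [ 1.7 -0.1  6.4]
after turn delta mm [ 1.7 -0.1  6.4] rotvec tool [0.0002 0.0006 0.0004]
cap bottom centre [572.2 184.  145.3]
```

View pics/s13c.png

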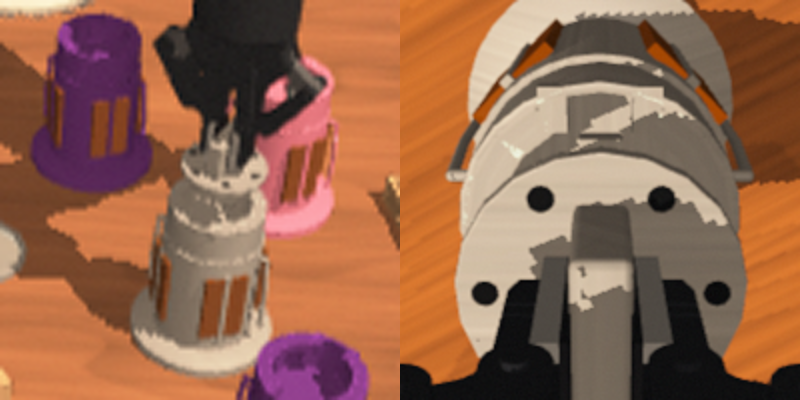

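The cap is centred over the mouth. In the right half the lug at (600,136) lies in the middle of the slot at (567–632,110). Descending in small steps while watching the force.

Request:
drive_tool --moves '[[[0, 0.0017, 0, 0, 0, 0, 0], [0, 0, 0, 0.003, 0, 0, 0], [0, 0, 0, 0.003, 0, 0, 0], [0, 0, 0, 0.003, 0, 0, 0], [0, 0, 0, 0, 0, 0, 0]]]'

```text
clock: 17.5
position: [574.4, 183.4, 132.3]
ee_rot: [0.966, -0.257, 0.0, -0.001]
contact_force: [-0.6, 0.9, -0.2]
gripper_width: 11.1
```

```bash
python3 - <<'E'
from h import *
plan([573.9,183.5,111],-29.8)
E
```

```text
pos [574.4 183.4 132.3] yaw -29.8 tilt z [ 6.e-04  9.e-04 -1.e+00] q [ 0.58  0.4  -0.15 -0.   -1.02  0.47] w 11.1 clk 17.5 F [-0.6  0.9 -0.2]
tool delta now mm [-0.5  0.2 21.3]
after turn delta mm [-0.5  0.2 21.3] rotvec tool [-0.0011 -0.0001  0.0001]
```

Request:
drive_tool --moves '[[[0, -0.0005, 0, 0.003, 0, 0, 0], [0, 0, 0, 0.003, 0, 0, 0], [0, 0, 0, 0.003, 0, 0, 0], [0, 0, 0, 0.003, 0, 0, 0], [0, 0, 0, 0, 0, 0, 0]]]'

```text
clock: 18.0
position: [573.9, 183.7, 119.0]
ee_rot: [0.966, -0.257, 0.0, -0.0]
contact_force: [-0.8, 0.4, -0.6]
gripper_width: 11.0
```

```bash
python3 - <<'E'
from h import *
plan([573.9,183.5,111],-29.8)
E
```

```text
pos [573.9 183.7 119. ] yaw -29.79 tilt z [ 4.e-04  7.e-04 -1.e+00] q [ 0.58  0.42 -0.16 -0.   -0.99  0.47] w 11.0 clk 18.0 F [-0.8  0.4 -0.6]
tool delta now mm [0.1 0.2 8. ]
after turn delta mm [0.1 0.2 8. ] rotvec tool [-0.0008  0.      0.0001]
```

No contact force, so the spigot and lugs are going through. Continuing to the rim.

Request:
drive_tool --moves '[[[0, 0, 0, 0.002, 0, 0, 0], [0, 0, 0, 0.002, 0, 0, 0], [0, 0, 0, 0.002, 0, 0, 0], [0, 0, 0, 0.0015, 0, 0, 0], [0, 0, 0, 0.0015, 0, 0, 0]]]'

```text
clock: 18.5
position: [574.1, 183.9, 111.9]
ee_rot: [0.967, -0.257, 0.001, -0.0]
contact_force: [-4.6, 0.4, 8.9]
gripper_width: 11.2
```

```bash
python3 - <<'E'
from h import *
plan([573.9,183.5,111],-29.8)
E
```

```text
pos [574.1 183.9 111.9] yaw -29.74 tilt z [ 1.4e-03  2.0e-04 -1.0e+00] q [ 0.58  0.42 -0.17  0.   -0.97  0.47] w 11.2 clk 18.5 F [-4.6  0.4  8.9]
tool delta now mm [-0.   0.5  0.9]
after turn delta mm [-0.   0.5  0.9] rotvec tool [-0.0009 -0.0011  0.0011]
```

Request:
drive_tool --moves '[[[0, 0, 0, 0.0015, 0, 0, 0], [0, 0, 0, 0, 0, 0, 0]]]'

```text
clock: 18.7
position: [574.3, 184.0, 112.4]
ee_rot: [0.967, -0.256, 0.001, -0.001]
contact_force: [-0.4, -0.2, -0.9]
gripper_width: 10.9
```

```bash
python3 - <<'E'
from h import *
np.set_printoptions(precision=2,suppress=True)
plan([573.9,183.5,111],-29.8)
im,d,p,Tc=grab('wrist','w14'); im2,*_=grab('scene','s14')
cv2.imwrite('pics/s14c.png',np.hstack([cv2.resize(im2[150:260,320:430],(400,400),interpolation=cv2.INTER_CUBIC),cv2.resize(im[120:320,220:420],(400,400))])[:,:,::-1])
B=np.array([atdepth(p,u,v,d[v,u],Tc) for v in range(185,262) for u in range(240,400)]); k=B[(B[:,2]>132)&(B[:,2]<148)]
A=np.c_[k[:,:2]-[574,183.5],np.ones(len(k))]; print('disc plane',np.linalg.lstsq(A,k[:,2],rcond=None)[0],np.median(k[:,2]),len(k))
E
```

```text
pos [574.3 184.  112.4] yaw -29.71 tilt z [ 0.  0. -1.] q [ 0.58  0.42 -0.17  0.   -0.97  0.47] w 10.9 clk 18.7 F [-0.4 -0.2 -0.9]
tool delta now mm [-0.1  0.6  1.4]
after turn delta mm [-0.1  0.6  1.4] rotvec tool [-0. -0.  0.]
disc plane [ -0.08   0.04 141.34] 140.9870248502683 8941
```

View pics/s14c.png

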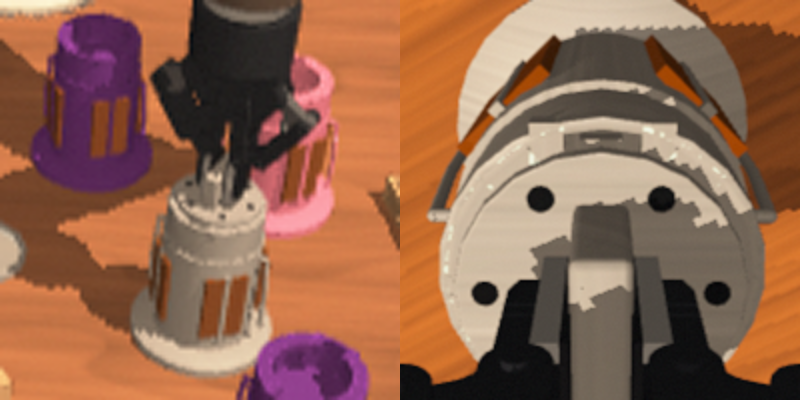

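Seated: the disc lies flat on the rim (disc top 5.1 mm above the rim as measured earlier), and the lug sits in the slot at (597,140). Now a slow clockwise twist, which is +wz in the tool frame.

Request:
drive_tool --moves '[[[0, 0, 0, 0, 0, 0, 0.05], [0, 0, 0, 0, 0, 0, 0.05], [0, 0, 0, 0, 0, 0, 0.05], [0, 0, 0, 0, 0, 0, 0]]]'

```text
clock: 19.2
position: [575.5, 184.0, 112.0]
ee_rot: [0.944, -0.33, 0.002, -0.001]
contact_force: [-1.3, 0.7, 0.9]
gripper_width: 11.2
```

```bash
python3 - <<'E'
from h import *
plan([574.1,183.8,111.9],-69.8); print(tool()[1]['wrist_torque'])
E
```

```text
pos [575.5 184.  112. ] yaw -38.59 tilt z [ 4.6e-03  4.0e-04 -1.0e+00] q [ 0.58  0.42 -0.17  0.   -0.97  0.32] w 11.2 clk 19.2 F [-1.3  0.7  0.9]
tool delta now mm [-1.   1.   0.1]
after turn delta mm [-0.3  1.4  0.1] rotvec tool [-0.004  -0.0024  0.5447]
[0.06499044 0.35605748 0.00541114]
```

Turning freely, with low force. Continuing and trimming the small drift.

Request:
drive_tool --moves '[[[0, -0.0005, 0.0005, 0, -0.002, -0.002, 0.05], [0, -0.0003, 0.0003, 0, -0.001, -0.001, 0.05], [0, 0, 0, 0, -0.001, 0, 0.05], [0, 0, 0, 0, 0, 0, 0.05], [0, 0, 0, 0, 0, 0, 0]]]'

```text
clock: 19.7
position: [576.0, 184.3, 112.0]
ee_rot: [0.906, -0.424, 0.001, -0.001]
contact_force: [-0.7, -0.9, 1.1]
gripper_width: 11.2
```

```bash
python3 - <<'E'
from h import *
plan([574.1,183.8,111.9],-69.8); print(tool()[1]['wrist_torque'])
E
```

```text
pos [576.  184.3 112. ] yaw -50.12 tilt z [ 0.0024  0.     -1.    ] q [ 0.58  0.43 -0.17  0.   -0.97  0.12] w 11.2 clk 19.7 F [-0.7 -0.9  1.1]
tool delta now mm [-0.8  1.7  0.1]
after turn delta mm [-0.2  1.9  0.1] rotvec tool [-0.0021 -0.0012  0.3435]
[-0.06005838  0.30310189 -0.08220945]
```

Request:
drive_tool --moves '[[[0, -0.0004, 0.0008, 0, -0.001, 0, 0.05], [0, -0.0003, 0.0006, 0, -0.001, 0, 0.05], [0, 0, 0.0003, 0, 0, 0, 0.05], [0, 0, 0.0003, 0, 0, 0, 0.05], [0, 0, 0, 0, 0, 0, 0.05], [0, 0, 0, 0, 0, 0, 0]]]'

```text
clock: 20.3
position: [575.3, 183.8, 112.1]
ee_rot: [0.847, -0.532, 0.002, -0.001]
contact_force: [-0.6, -0.1, 0.8]
gripper_width: 11.0
```

```bash
python3 - <<'E'
from h import *
plan([574.1,183.8,111.9],-69.8); print(tool()[1]['wrist_torque'])
E
```

```text
pos [575.3 183.8 112.1] yaw -64.28 tilt z [ 3.5e-03 -8.0e-04 -1.0e+00] q [ 0.58  0.42 -0.17  0.   -0.97 -0.13] w 11.0 clk 20.3 F [-0.6 -0.1  0.8]
tool delta now mm [-0.5  1.1  0.2]
after turn delta mm [-0.4  1.1  0.2] rotvec tool [-0.0029 -0.0021  0.0963]
[ 0.12217281  0.22672553 -0.08548244]
```

Request:
drive_tool --moves '[[[0, -0.0003, 0.0006, 0, -0.002, -0.001, 0.04], [0, 0, 0.0003, 0, -0.001, -0.001, 0.04], [0, 0, 0, 0, 0, 0, 0.013], [0, 0, 0, 0, 0, 0, 0], [0, 0, 0, 0, 0, 0, 0]]]'

```text
clock: 20.8
position: [574.9, 183.9, 112.1]
ee_rot: [0.823, -0.568, 0.0, -0.0]
contact_force: [-1.2, 0.3, -0.1]
gripper_width: 10.7
```

```bash
python3 - <<'E'
from h import *
np.set_printoptions(precision=3,suppress=True)
plan([574.1,183.8,111.9],-69.8); print(tool()[1]['wrist_torque'])
im,d,p,Tc=grab('wrist','w15'); im2,*_=grab('scene','s15'); im3,*_=grab('top','t15')
tl=np.load('pics/w15.npz')['tool']
cv2.imwrite('pics/f15.png',np.hstack([cv2.resize(im[110:330,210:430],(400,400)),cv2.resize(im2[150:260,320:430],(400,400),interpolation=cv2.INTER_CUBIC)])[:,:,::-1])
B=np.array([atdepth(p,u,v,d[v,u],Tc) for v in range(185,262) for u in range(240,400)]); k=B[(B[:,2]>138.5)&(B[:,2]<144)]
A=np.c_[k[:,:2]-[574,183.5],np.ones(len(k))]; print('disc plane',np.linalg.lstsq(A,k[:,2],rcond=None)[0],np.median(k[:,2]),len(k))
F=np.array([atdepth(p,u,v,d[v,u],Tc) for v in range(218,300) for u in range(300,340)]); f=(np.linalg.inv(tl)@np.c_[F,np.ones(len(F))].T).T[:,:3]
f=f[(f[:,2]<-56)&(f[:,2]>-61)&(abs(f[:,1])<8)]
xs=np.arange(0,20,2); m=[f[abs(f[:,0]-x)<1][:,1] for x in xs]; print('fin mid y vs x',[(int(x),round(float((a.min()+a.max())/2),2)) for x,a in zip(xs,m) if len(a)])
E
```

```text
pos [574.9 183.9 112.1] yaw -69.21 tilt z [ 0.001  0.    -1.   ] q [ 0.58  0.42 -0.17  0.   -0.97 -0.22] w 10.7 clk 20.8 F [-1.2  0.3 -0.1]
tool delta now mm [-0.2  0.8  0.2]
after turn delta mm [-0.2  0.8  0.2] rotvec tool [-0.001 -0.     0.01 ]
[-0.069  0.027  0.018]
disc plane [ -0.002   0.006 140.972] 140.87335943312786 6022
fin mid y vs x [(2, 1.01), (4, 0.98), (6, 0.99), (8, 0.98), (10, 0.62), (12, 1.38), (14, 1.17), (16, 0.96), (18, 0.97)]
```

View pics/f15.png

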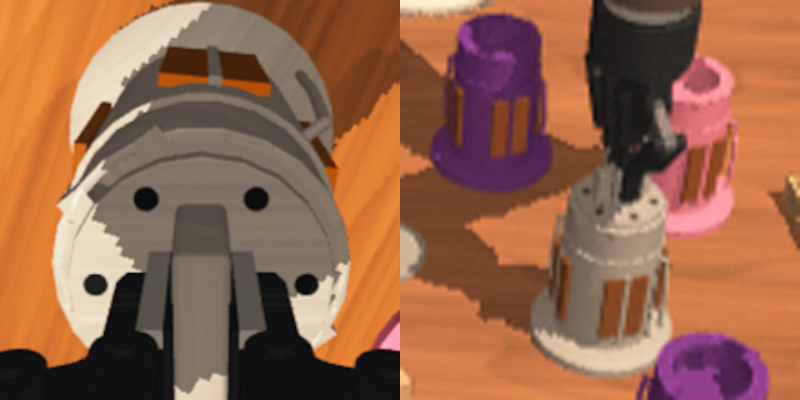

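View pics/t15.png

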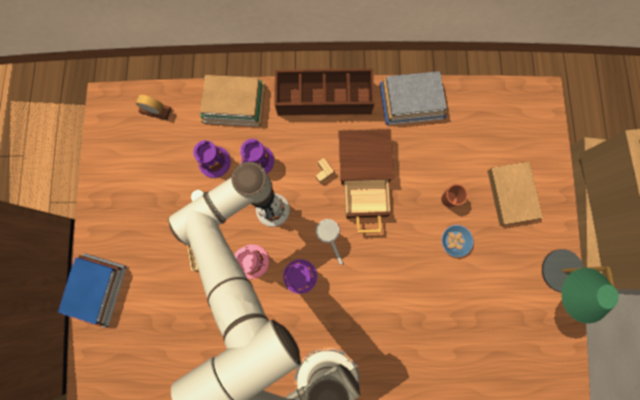

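View pics/s15.png

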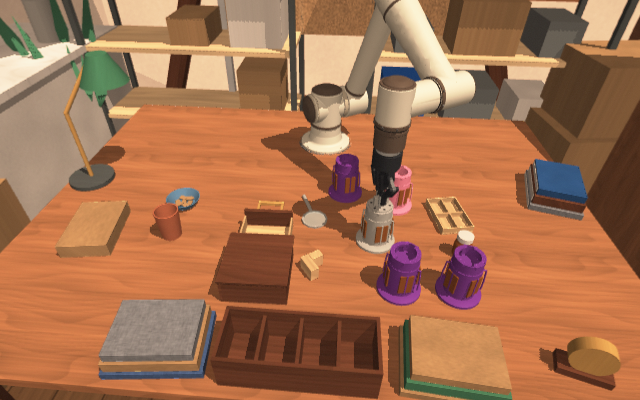

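Final views: the disc is flat on the rim and the fin is square in the pads. The drawer is still out (top view, handle (370,225)), and the bystanders are at their starting pixels. Handing in.

```bash
python3 - <<'E'
from h import *
plan([574.1,183.8,111.9],-69.8); print(np.round(tool()[1]['joint_vel'],3))
print(arm.job_done())
E
```

```text
pos [574.9 183.9 112.1] yaw -69.25 tilt z [ 1.e-03  2.e-04 -1.e+00] q [ 0.58  0.42 -0.17  0.   -0.97 -0.22] w 10.9 clk 20.95 F [0.3 0.5 1.2]
tool delta now mm [-0.2  0.8  0.2]
after turn delta mm [-0.2  0.8  0.2] rotvec tool [-0.001  -0.0002  0.0096]
[ 0.     0.001  0.001 -0.001  0.    -0.003]
the job is handed in; nothing more can be done
None
```

I pulled the drawer out to its stop, then lifted the cap out and set it flat on the grey tin lantern with its lugs through the slots. I turned it about 39.5° clockwise and handed in at 21 s, still gripping the fin.

**Last checks**
- **Cap seat:** the disc is flat, with its top about 5 mm above the rim as it should be.
- **Grip:** the fin is square in the pads at about 11 mm opening, and wrist forces and joint speeds are near zero.
- **Twist:** it turned freely and stayed short of the sprung ball at 50°.
- **Bystanders:** by eye they are where they started in the scene view. In the top view the arm hides the jar and part of the tray.

**What disagreed**
- **Fingertips:** they really sit about 36 mm behind the reported TCP. My first close on the handle shut above the bar without touching it, so I corrected for the offset afterwards.
- **Drawer travel:** the panel measured about 117 mm out of the case front, not 120. I took that as the stop because it held firm at the same place twice, the second time against about 19 N.
- **Slot direction:** my readings spread from -29.2° to -30.6°, so the twist angle is good to about 1°.

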